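# Zero the height comparator on its master and swap in the tube block

### The job

The comparator stands on its master block but its dial has slipped and the zero is lost: slide the zero mark until it lines up with the needle and let go of it. Then draw the master out and set it flat on the black rubber pad, lengthwise and about in the middle, and slide the tube block with the two wells nose first along the anvil until the plunger rests on the flat between its bevel and its wells, straight and flat on the anvil, ready to be read. Leave the mark where you zeroed it, drop neither block, and leave the bottle and the tube rack alone.

Things in the scene. Friction and masses are not known exactly. Their poses are not given: they have to be found in the camera images.
- comparator: Fixed comparator, mouth to its -x. Base 150x130x15 mm, anvil bar 40 mm wide, top at z 30 mm, x -130 to +40; white head 150 mm wide overhangs it, x -65 to +94, z 95 to 160 mm, so only a block's last 12 mm or so stick out; an upright gripper hits the head. Column face at x +60. Origin: on the bench below the plunger; x along the anvil to the column, y left, z up.
- plunger_tip (a point): Lowest point of the sprung plunger (steel stem, ball foot 18 mm diameter) under the head: 70 mm above the bench when it stands on the master on the anvil, 73 mm on the tube block, 63 mm with nothing below. Its spring presses down with 2 to 3 N. The bevel of a block slid in nose first along the anvil lifts it.
- needle_tip (a point): Tip of the needle: dark blade 20x4 mm on the white dial plate on the head's top near the mouth, pointing to comparator +x, 162 to 167 mm above the bench. It moves in comparator +y, 5 mm per mm of plunger rise. Where it stands for the master differs each time (the plate has slipped). Axes parallel to the comparator's.
- mark_tip (a point): Tip of the zero mark: dark blade 4 mm wide on the zero slide, pointing to comparator -x; its tip is 2 mm from the needle's tip when lined up. It moves along comparator y with the slide. Axes parallel to the comparator's.
- mark_grip (a point): Where to pinch the zero slide: an upright aluminium tab on the head, 24 mm (x) by 14 mm (y), 163 to 195 mm above the bench; the point is on its centre line, 10 mm below its top. It slides along comparator y, 47 mm either side of the middle, friction about 1.5 N, and stays where left. The mark's tip is 34 mm away in comparator -x, at the same y.
- master: Master block: plain aluminium, 110x44 mm, 40 mm high, no holes, about 0.5 kg. The top edge of its nose (+x end) has a bevel 16 mm long, 11 mm deep. Origin: centre of the underside; x to the nose, z up. It starts on the anvil under the plunger, nose to the column, tail out of the mouth. Held by its tail, the nose may sag.
- tube_block: Tube block, the part to check: aluminium, 110x44 mm, 43 mm high, about 0.42 kg, nose (+x end) bevelled like the master's, two wells of 24 mm diameter in its top at x -34 and -5.5 mm. The flat to be measured runs from x +7 to +39 mm. Origin: centre of the underside; x to the nose, z up. It starts on the bench, nose roughly to the robot's left.
- pad: Black rubber pad fixed to the bench, 180 mm (x) by 120 mm (y), 4 mm thick: the master's resting place. Origin: centre of its underside.
- cleaner: Bystander: bottle, 68 mm diameter, 170 mm high. Origin: centre of its base.
- tube_rack: Bystander: clear rack with tubes, 70 x 140 mm, 105 mm high. Origin: centre of its base.
Things that resemble listed ones, but are neither listed nor needed, are in the scene too. What is shaped like the tube_block but orange is not meant. Leave any turquoise look-alike of the master alone.

How it is judged:
By the outcome, as a careful person would: the job done as asked, in the order asked, and still so for the second after the job is handed in, with the robot touching nothing.
It also fails if it takes over 61 s, if anything falls off the work surface, if the arm or the gripper's body presses on something with over 40 N, if the wrist force passes 120 N, or if a joint passes its speed limit or range.

### The arm

A 7-joint arm with a two-finger parallel gripper is mounted at the origin on the work surface. World frame = base frame: x ahead of the robot, y to its left, z up, the work surface at z = 0. Lengths are in m, angles in degrees, forces in N, time in s.
With the tool pointing down it reaches from about 0.425 to 0.875 m from the base axis. Payload 4.7 kg.
Tool frame: the origin (TCP) lies on the mounting face of the last link; the fingertips stand 182 mm ahead of it and the grasp point (between the pads) lies 164 mm ahead of it; z points along the fingers, y is the line along which they close (so a half turn about z gives the same grasp; the last joint's range is limited). The gripper opens to 87 mm and grips with 3 to 60 N. Pads are 19 mm wide; open, the fingers measure 117 mm over their backs; the gripper's body (75 mm by 190 mm) begins 51 mm behind the grasp point.
Start: joints at [-74.421, 18.392, -4.016, 83.108, 1.295, 78.541, -3.26], TCP at [0.166, 0.629, 0.405] pointing down, gripper open.
Joint ranges: [-163.93, 163.93], [-17.29, 119.83], [-79.2, 71.16], [3.27, 140.29], [-89.18, 269.18], [5.43, 117.66], [-154.24, 154.24]. Speed limits (degrees/s): [147.25, 147.25, 180, 180, 180, 180, 180].

### API

Orientations are given as [roll, pitch, yaw] about the fixed x, y, z axes, in that order (R = Rz(yaw) Ry(pitch) Rx(roll)).
In Python, from cell import env gives the robot as it stands.
- The arm moves only by the tool servo_tool, never from a script. Its argument "plan" is a list of rows, each an object with "xyz": the shift along the tool's x, y, z in cm, a list of three; "twist": the turn, a rotation vector about the tool's x, y, z in degrees, a list of three; "jaw": the closure, from 0 (fully open) to 1 (shut). In form: [{"xyz": [x, y, z], "twist": [wx, wy, wz], "jaw": jaw}, ...]. A call has 1 to 10 rows; each row is the pose to reach, as a shift and turn from the pose commanded when the call began, along the tool's axes at that moment; what a row does not reach only later rows make up. A row lasts 1/12 s, in which the tool goes at most 41.7 mm and 7.16 degrees, less where a joint would pass 70% of its speed; a pose out of reach is approached as far as the arm can. A call with a gripper value outside its range is refused whole. The fingers move at their own pace and stop on an object; "newtons" is the grip in N (left out, the last holds). Time passes only in rows, so rows that repeat a pose let the fingers close. It gives the time, the measured TCP pose, the force, the opening and the grip force at its end, in the units of the state.
- env.get_obs(): the state, without advancing time (a new reading comes with each control period).
- env.read_camera(name): name is "scene" or "top" or "wrist"; returns a dict with "img" (400x640x3 uint8, red, green, blue), "camera_matrix" (3x3 intrinsics, pixels), "R" (3x3) and "t" (3): a world point X has camera coordinates R X + t. Camera axes: x right, y down, z forward; pixel columns grow to the right and rows downward; lengths in m; the calibration is good to about 2 mm. A picture is of the moment at which its call begins. There is no depth.
- env.sign_off(): hands the job in; it is judged then, once.
The state is a dict: "time_s": time; "qpos": joint angles; "joint_velocities": joint speeds; "effort": joint torques, N m; "tool_pos": TCP position; "tool_rot": TCP orientation; "force": force on the tool from outside, world axes, zero at the start; "wrist_torque": the same for the moment, N m; "grip_width": finger opening in m; "grasp_force": force on a finger pad.
Only numpy, scipy, OpenCV 4.12 (cv2) and the standard library are available. Lean on these libraries where they do the work, as an engineer would, in place of code of your own. Each camera call takes 0.05 s, during which the arm holds its last target. There are 200 camera calls.

## Working session

There is one attempt and no reset: what is moved stays moved. The work goes in short steps, Python scripts to look and compute and a tool call to move; the robot and the scene stay as the last step left them, time stands still between calls to the robot, and variables do not carry over. Pictures are saved under pics/ and viewed, at most 10 in all, crops included, and the job is handed in when it is done.

Besides the shell and the picture viewer there is one more tool, called after "Request:" by a JSON object that holds its "fn" and its "kwargs", one argument or row to a line. servo_tool: Moves the arm, as the interface text tells. Its arguments: {"type":"object","properties":{"plan":{"type":"array","items":{"type":"object","properties":{"xyz":{"type":"array","items":{"type":"number"}},"twist":{"type":"array","items":{"type":"number"}},"jaw":{"type":"number"}}}},"newtons":{"type":"number"}},"required":["plan"]}

```bash
mkdir -p pics; ls; cat > h.py <<'E'
import numpy as np, cv2
from scipy.spatial.transform import Rotation as Ro
from cell import env
def cam(n):
    c=env.read_camera(n); return c['img'],np.array(c['camera_matrix']),np.array(c['R']),np.array(c['t'])
def save(n,img): cv2.imwrite('pics/'+n,cv2.cvtColor(img,cv2.COLOR_RGB2BGR))
def ray(c,uv):
    _,K,R,t=c; d=R.T@np.linalg.solve(K,[uv[0],uv[1],1.]); return -R.T@t,d
def onz(c,uv,z):
    o,d=ray(c,uv); return o+d*(z-o[2])/d[2]
def proj(c,X):
    _,K,R,t=c; p=K@(R@np.array(X)+t); return p[:2]/p[2]
E
python3 - <<'E'
from h import *
o=env.get_obs(); print(o)
a=cam('scene');b=cam('top')
save('s0.png',a[0]);save('t0.png',b[0])
for c in(a,b): print(c[1].tolist(),(-c[2].T@c[3]).round(3),c[2].round(3).tolist())
E
```

```text
pics
{'time_s': 0.0, 'qpos': array([-74.42235408,  18.44078617,  -4.01485626,  83.17352773,
         1.29441208,  78.54071459,  -3.25916199]), 'joint_velocities': array([ 0.02488025,  0.04240661,  0.01388103, -0.02577434,  0.04497624,
       -0.05317299, -0.03355802]), 'effort': array([-4.48854435e-04, -4.91285455e+01, -4.04097615e-01, -3.12529778e+01,
       -6.39441842e-02,  4.39861254e-02,  1.96945653e-04]), 'tool_pos': array([0.16569498, 0.62832507, 0.40365355]), 'tool_rot': array([-1.79890177e+02,  5.29976796e-03,  1.65232158e+02]), 'force': array([ 0.3705069 ,  0.59135514, -0.33940959]), 'wrist_torque': array([0.00979482, 0.00179428, 0.01898214]), 'grasp_force': 0.0, 'grip_width': 0.08699837042187732}
[[508.2751252345364, 0.0, 326.85940224352726], [0.0, 508.2751252345364, 206.43826261374318], [0.0, 0.0, 1.0]] [ 1.255 -0.334  0.947] [[0.438, 0.899, 0.017], [0.653, -0.306, -0.693], [-0.617, 0.315, -0.721]]
[[410.75716258751584, 0.0, 314.86304209005056], [0.0, 410.75716258751584, 200.832339666193], [0.0, 0.0, 1.0]] [0.446 0.059 1.107] [[0.016, -1.0, 0.023], [-0.993, -0.019, -0.112], [0.113, -0.021, -0.993]]
```

View pics/s0.png

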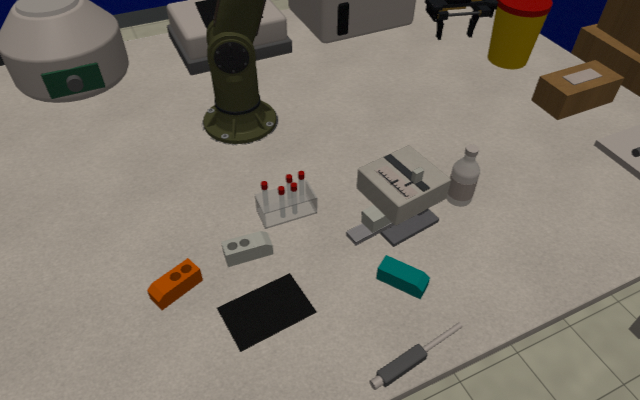

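View pics/t0.png

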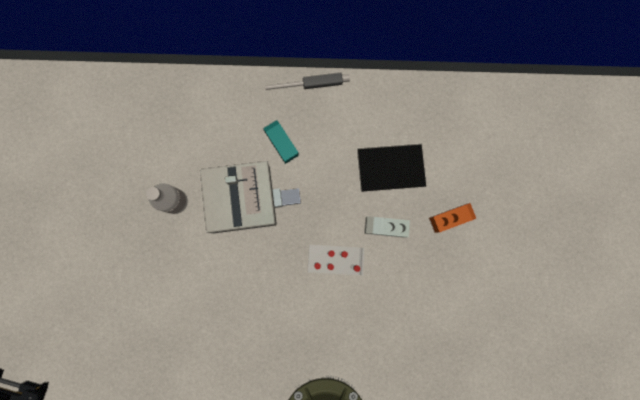

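Candidates: the tube block could be the grey one (top 388,227) or the orange one (top 453,218). The master could be the plain block in the comparator's mouth (top 287,197) or the turquoise look-alike (top 281,141). By the description I choose the grey block and the one in the mouth. The bottle is at (165,198), the rack at (335,260) and the pad at (392,168).

```bash
python3 - <<'E'
from h import *
a=cv2.imread('pics/s0.png');b=cv2.imread('pics/t0.png')
f=lambda im,x,y,w,h,W,H: cv2.resize(im[y:y+h,x:x+w],(W,H),interpolation=cv2.INTER_CUBIC)
m=np.vstack([np.hstack([f(b,195,150,110,90,440,360),f(a,345,140,90,90,360,360)]),np.hstack([f(b,355,205,100,40,400,160),f(a,215,225,100,40,400,160)])])
cv2.imwrite('pics/m0.png',m)
E
```

```text
(no output)
```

View pics/m0.png

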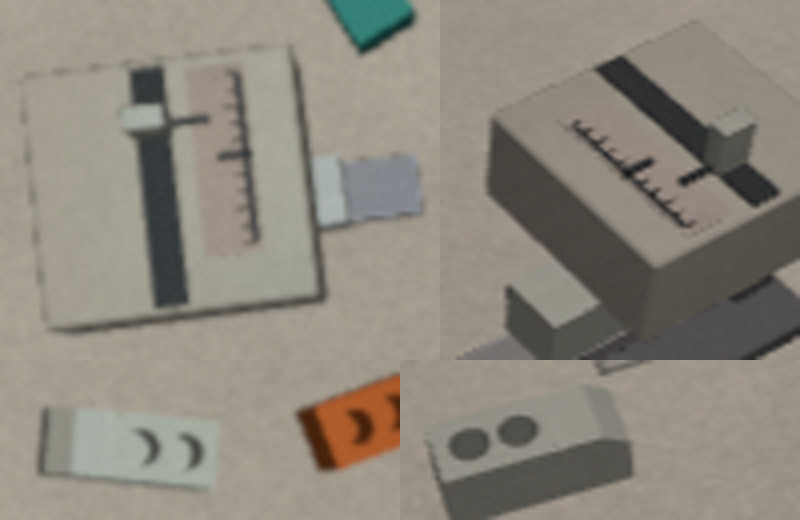

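The crops confirm it. The tab is at top (231,179), the mark's tip at (247,180), and the needle is at about (249–257,189), so the mark must go about 20 mm towards the robot. The master's plain tail shows at (277,197) on the anvil bar. The grey block with two wells has its bevel to the image left (365,227).

```bash
python3 - <<'E'
from h import *
b=cam('top'); a=cam('scene')
im=b[0]; hsv=cv2.cvtColor(im,cv2.COLOR_RGB2HSV)
def rect(mask,z,c,name):
    cs,_=cv2.findContours(mask.astype(np.uint8),0,2)
    k=max(cs,key=cv2.contourArea); bx=cv2.boxPoints(cv2.minAreaRect(k))
    P=np.array([onz(c,p,z) for p in bx]); s=P[1]-P[0]; u=P[2]-P[1]
    L=s if np.linalg.norm(s)>np.linalg.norm(u) else u
    print(name,P.mean(0).round(4),'sides',np.linalg.norm(s).round(4),np.linalg.norm(u).round(4),'ang',np.degrees(np.arctan2(L[1],L[0])).round(2),bx.round(1).tolist())
g=im.astype(int).sum(2)
def roi(m,x0,y0,x1,y1):
    r=np.zeros_like(m); r[y0:y1,x0:x1]=m[y0:y1,x0:x1]; return r
rect(roi(g<150,340,130,440,205),.004,b,'pad')
print(im[226,378],im[240,400],im[227,368],im[170,215],im[120,215], im[197,277],im[197,293])
lab=cv2.cvtColor(im,cv2.COLOR_RGB2LAB).astype(int)
bench=np.median(lab[210:245,440:500].reshape(-1,3),0); print(bench)
d=np.linalg.norm((lab-bench)*[.5,2,2],axis=2)
rect(roi(d>14,355,205,425,245),.043,b,'tube')
cv2.imwrite('pics/d.png',np.clip(d*8,0,255))
# head corners from crop, z=.160
C=[(195+x/4,150+y/4) for x,y in[(22,77),(291,45),(325,297),(48,330)]]
P=np.array([onz(b,p,.160) for p in C]);print('head',P.round(4).tolist())
for n,p,z in[('tab',(143,117),.195),('mark',(208,119),.165),('needle',(218,154),.165),('needleend',(250,154),.165),('anvil1',(418,154),.03),('anvil2',(424,212),.03),('tail1',(340,153),.07),('tail2',(345,220),.07)]:
    print(n,onz(b,(195+p[0]/4,150+p[1]/4),z).round(4))
for n,p,z in[('tab',(733,122),.195),('mark',(681,182),.165),('needletip',(653,161),.165),('needle end',(626,177),.165)]:
    print('scene',n,onz(a,(345+(p[0]-440)/4,140+p[1]/4),z).round(4))
for n,px in [('bottle',(160,197)),('rack',(335,260))]: print(n,onz(b,px,.1).round(3))
E
```

```text
pad [ 0.6672 -0.1728  0.004 ] sides 0.1789 0.116 ang -84.27 [[357.70001220703125, 149.10000610351562], [422.0, 144.1999969482422], [425.20001220703125, 185.6999969482422], [360.8999938964844, 190.60000610351562]]
[168 175 166] [163 156 144] [142 142 130] [165 159 146] [168 161 147] [167 175 171] [131 135 141]
[165. 129. 136.]
tube [ 0.5015 -0.1497  0.043 ] sides 0.0437 0.1148 ang -94.68 [[363.3999938964844, 233.10000610351562], [365.1000061035156, 216.39999389648438], [408.79998779296875, 220.8000030517578], [407.1000061035156, 237.5]]
head [[0.6219, 0.3061, 0.16], [0.6441, 0.1508, 0.16], [0.4971, 0.127, 0.16], [0.4755, 0.2844, 0.16]]
tab [0.594  0.2287 0.195 ]
mark [0.5985 0.1968 0.165 ]
needle [0.5782 0.1904 0.165 ]
needleend [0.5786 0.172  0.165 ]
anvil1 [0.5998 0.0774 0.03  ]
anvil2 [0.5613 0.0727 0.03  ]
tail1 [0.5938 0.1263 0.07  ]
tail2 [0.551  0.1221 0.07  ]
scene tab [0.5982 0.2251 0.195 ]
scene mark [0.6018 0.1936 0.165 ]
scene needletip [0.5805 0.1884 0.165 ]
scene needle end [0.5853 0.1678 0.165 ]
bottle [0.562 0.417 0.1  ]
rack [ 0.416 -0.014  0.1  ][ WARN:0@1.868] global loadsave.cpp:1063 imwrite_ Unsupported depth image for selected encoder is fallbacked to CV_8U.
```

```bash
cat >> h.py <<'E'
ORG=np.array([.5618,.2027,0.]); YAW=98.1
def cw(x,y,z,o=None,yaw=None):  # comparator -> world
    o=ORG if o is None else o; a=np.radians(YAW if yaw is None else yaw)
    return o+np.array([x*np.cos(a)-y*np.sin(a),x*np.sin(a)+y*np.cos(a),z])
def wc(P):
    d=np.array(P)-ORG; a=np.radians(YAW); return np.array([d[0]*np.cos(a)+d[1]*np.sin(a),-d[0]*np.sin(a)+d[1]*np.cos(a),d[2]])
def rot(yaw,tilt=0): # tool down, tilted so fingers lean towards heading yaw
    return Ro.from_euler('z',yaw,degrees=True)*Ro.from_euler('y',-tilt,degrees=True)*Ro.from_euler('x',180,degrees=True)
def go(grasp,R,o=None):  # shift (cm) and twist (deg) to bring the grasp point to 'grasp'
    o=o or env.get_obs(); R0=Ro.from_euler('xyz',o['tool_rot'],degrees=True)
    T=np.array(grasp)-R.apply([0,0,.164]); s=R0.inv().apply(T-o['tool_pos'])*100
    w=(R0.inv()*R).as_rotvec(degrees=True); print('xyz',s.round(2),'twist',w.round(1),'rows>=',np.ceil(max(np.linalg.norm(s)/4.17,np.linalg.norm(w)/7.16)))
def st():
    o=env.get_obs(); R=Ro.from_euler('xyz',o['tool_rot'],degrees=True); g=o['tool_pos']+R.apply([0,0,.164])
    print('t',round(o['time_s'],2),'grasp',g.round(4),'comp',wc(g).round(4),'rot',o['tool_rot'].round(1),'F',o['force'].round(1),'w',round(o['grip_width'],4),'gf',round(o['grasp_force'],1),'q',o['qpos'].round(0)); return o
E
python3 - <<'E'
from h import *
print(rot(98,45).apply([[0,0,1],[0,1,0]]))
go([.596,.227,.27],rot(98.1)); st()
E
```

```text
[[-9.84102434e-02  7.00225267e-01 -7.07106781e-01]
 [ 9.90268069e-01  1.39173101e-01  1.66533454e-16]]
xyz [-51.84 -27.84  -2.95] twist [-0.1  0.  67.1] rows>= 15.0
t 0.2 grasp [0.1657 0.6282 0.2401] comp [0.4771 0.3322 0.2401] rot [-179.9    0.   165.2] F [0.2 0.1 0.2] w 0.0871 gf 0.0 q [-74.  18.  -4.  83.   1.  79.  -3.]
```

Request:
{"fn": "servo_tool", "kwargs": {
  "plan": [
    {"xyz": [-34.5, -18.5, -2], "twist": [0, 0, 67.1], "jaw": 0},
    {"xyz": [-34.5, -18.5, -2], "twist": [0, 0, 67.1], "jaw": 0},
    {"xyz": [-34.5, -18.5, -2], "twist": [0, 0, 67.1], "jaw": 0},
    {"xyz": [-34.5, -18.5, -2], "twist": [0, 0, 67.1], "jaw": 0},
    {"xyz": [-34.5, -18.5, -2], "twist": [0, 0, 67.1], "jaw": 0},
    {"xyz": [-34.5, -18.5, -2], "twist": [0, 0, 67.1], "jaw": 0},
    {"xyz": [-34.5, -18.5, -2], "twist": [0, 0, 67.1], "jaw": 0},
    {"xyz": [-34.5, -18.5, -2], "twist": [0, 0, 67.1], "jaw": 0},
    {"xyz": [-34.5, -18.5, -2], "twist": [0, 0, 67.1], "jaw": 0},
    {"xyz": [-34.5, -18.5, -2], "twist": [0, 0, 67.1], "jaw": 0}
  ]
}}

```text
time_s: 1.03
tool_pos: [0.4568, 0.3558, 0.4254]
tool_rot: [179.8, 0.1, 97.3]
force: [0.6, -0.2, 0.3]
grip_width: 0.0873
grasp_force: 0.0
```

```bash
python3 -c "
from h import *
st(); go([.596,.227,.27],rot(98.1))"
```

```text
t 1.03 grasp [0.4574 0.3555 0.2614] comp [0.166  0.0819 0.2614] rot [1.798e+02 1.000e-01 9.730e+01] F [ 0.6 -0.2  0.3] w 0.0873 gf 0.0 q [-55.   9.  16.  92.  -2.  79. -31.]
xyz [-14.55  12.16  -0.79] twist [ 0.2  0.1 -0.8] rows>= 5.0
```

Request:
{"fn": "servo_tool", "kwargs": {
  "plan": [
    {"xyz": [-14.5, 12.2, -0.8], "twist": [0, 0, -0.5], "jaw": 0},
    {"xyz": [-14.5, 12.2, -0.8], "twist": [0, 0, -0.5], "jaw": 0},
    {"xyz": [-14.5, 12.2, -0.8], "twist": [0, 0, -0.5], "jaw": 0},
    {"xyz": [-14.5, 12.2, -0.8], "twist": [0, 0, -0.5], "jaw": 0},
    {"xyz": [-14.5, 12.2, -0.8], "twist": [0, 0, -0.5], "jaw": 0},
    {"xyz": [-14.5, 12.2, -0.8], "twist": [0, 0, -0.5], "jaw": 0},
    {"xyz": [-14.5, 12.2, -0.8], "twist": [0, 0, -0.5], "jaw": 0}
  ]
}}

```text
time_s: 1.62
tool_pos: [0.5943, 0.2339, 0.4323]
tool_rot: [-180.0, 0.0, 98.4]
force: [0.3, -0.2, -0.4]
grip_width: 0.0869
grasp_force: 0.0
```

```bash
python3 -c "
from h import *
c=cam('wrist'); save('w0.png',c[0]); st()
np.savez('w0.npz',K=c[1],R=c[2],t=c[3]); print((-c[2].T@c[3]).round(3),c[2].round(2).tolist(),c[1][0,0])"
```

```text
t 1.67 grasp [0.5931 0.2359 0.2683] comp [ 0.0285 -0.0356  0.2683] rot [-179.9   -0.    98.6] F [-0.4  0.2  0.1] w 0.0871 gf 0.0 q [-42.  17.  23.  83.  -7.  81. -11.]
[0.582 0.316 0.412] [[0.99, 0.15, -0.0], [0.14, -0.94, 0.3], [0.04, -0.3, -0.95]] 288.0341215069704
```

View pics/w0.png

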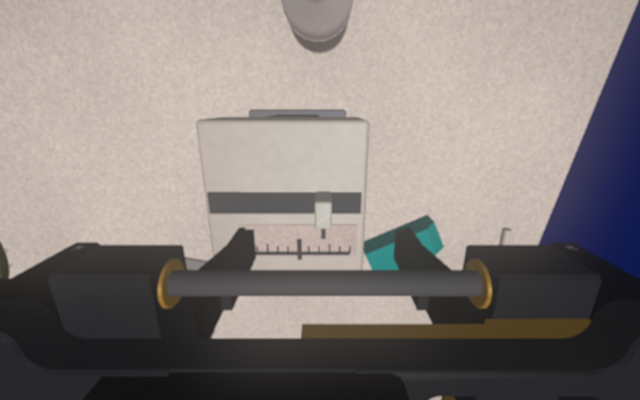

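The wrist view shows the mark blade at (323,234), the tab top at (323,197) and the needle blade at (299,245), with the scale ticks below it.

```bash
cat >> h.py <<'E'
def darkx(im,rows,x0,x1):
    g=cv2.cvtColor(im,cv2.COLOR_RGB2GRAY).astype(float)[rows[0]:rows[1],x0:x1]
    w=np.clip(np.median(g)-15-g,0,None).sum(0); return x0+(w*np.arange(x1-x0)).sum()/max(w.sum(),1e-9)
E
python3 - <<'E'
from h import *
im=cv2.cvtColor(cv2.imread('pics/w0.png'),cv2.COLOR_BGR2RGB); z=np.load('w0.npz'); c=(im,z['K'],z['R'],z['t'])
g=cv2.cvtColor(im,cv2.COLOR_RGB2GRAY)
print(g[226:262:2,292:330:1][:, :])
m=darkx(im,(231,238),312,335); n=darkx(im,(241,247),290,309); print(m,n)
M=onz(c,(m,238),.165);N=onz(c,(n,239),.165);print('mark',wc(M),'needle',wc(N),'tab',wc(onz(c,(323,197),.195)), onz(c,(323,197),.195))
H=np.array([onz(c,p,.16) for p in[(198,121),(368,121)]]);d=H[0]-H[1];print(wc(H[0]),wc(H[1]),np.degrees(np.arctan2(d[1],d[0])))
E
```

```text
[[181 180 178 179 181 180 184 184 185 184 183 182 182 183 184 183 184 182
  182 184 183 181 171 165 177 190 193 193 193 194 193 192 193 193 193 194
  193 187]
 [185 186 186 183 182 183 185 186 186 186 185 186 185 184 185 187 188 189
  187 185 184 184 179 174 175 180 181 180 177 168 161 159 161 168 177 181
  180 177]
 [186 186 187 187 184 182 183 187 187 187 188 189 189 187 187 187 187 187
  186 187 185 181 182 182 184 184 185 181 166 136 105  95 109 143 172 182
  181 179]
 [183 184 185 184 182 179 179 183 184 185 186 188 187 186 186 184 182 181
  182 183 186 185 184 184 184 183 183 183 169 135 101  89 105 139 169 180
  181 180]
 [178 179 180 179 179 177 177 178 182 185 183 184 183 184 185 185 183 181
  180 180 182 183 185 187 186 183 184 184 168 136 101  90 104 138 166 177
  179 179]
 [181 183 183 181 180 182 183 182 184 184 185 183 183 183 182 183 183 183
  182 182 181 182 185 184 182 180 180 177 161 131  99  89 105 142 173 181
  181 180]
 [184 183 181 180 176 169 160 158 159 168 180 181 181 181 182 183 183 182
  181 180 182 183 183 181 178 178 179 180 169 147 129 123 133 152 172 17
[... 1357 characters left out ...]
1
  182 181 179 178 177 177 178 178 178 180 182 182 183 181 180 181 180 179
  180 180]
 [185 187 187 186 176 151 115  98 104 132 165 185 188 188 188 188 188 186
  187 187 186 186 186 185 186 186 186 187 186 188 188 187 187 186 187 187
  187 187]
 [186 187 187 187 186 180 171 168 169 175 184 187 188 188 189 189 188 188
  187 187 185 185 185 185 185 185 184 186 187 188 188 188 189 187 187 186
  187 187]]
322.92501398992727 298.9261363636364
mark [-0.01110449 -0.03543164  0.165     ] needle [-0.01227699 -0.01280766  0.165     ] tab [ 0.03912829 -0.03543347  0.195     ] [0.59136674 0.24643056 0.195     ]
[0.094924   0.07095799 0.16      ] [ 0.09573588 -0.07315252  0.16      ] -171.57721451876006
```

Request:
{"fn": "servo_tool", "kwargs": {
  "plan": [
    {"xyz": [-0.6, 0, 4], "twist": [0, 0, 0], "jaw": 0},
    {"xyz": [-0.6, 0, 7.5], "twist": [0, 0, 0], "jaw": 0},
    {"xyz": [-0.6, 0, 8.3], "twist": [0, 0, 0], "jaw": 0},
    {"xyz": [-0.6, 0, 8.3], "twist": [0, 0, 0], "jaw": 0.5},
    {"xyz": [-0.6, 0, 8.3], "twist": [0, 0, 0], "jaw": 0.9},
    {"xyz": [-0.6, 0, 8.3], "twist": [0, 0, 0], "jaw": 1},
    {"xyz": [-0.6, 0, 8.3], "twist": [0, 0, 0], "jaw": 1},
    {"xyz": [-0.6, 0, 8.3], "twist": [0, 0, 0], "jaw": 1}
  ],
  "newtons": 10
}}

```text
time_s: 2.33
tool_pos: [0.5948, 0.2298, 0.3519]
tool_rot: [179.8, -0.1, 98.7]
force: [-0.2, -0.2, 0.7]
grip_width: 0.0611
grasp_force: 0.0
```

```bash
cat >> h.py <<'E'
def blades(c,save_=None):
    # predicted pixel of mark/needle blades (wrist); refine by dark centroid; return comp y of each
    im=c[0]; g=cv2.cvtColor(im,cv2.COLOR_RGB2GRAY)
    if save_: save(save_,im)
E
python3 -c "
from h import *
st(); c=cam('wrist'); save('w1.png',c[0]); np.savez('w1.npz',K=c[1],R=c[2],t=c[3])
print('px mark,needle,tab',proj(c,cw(-.0125,-.0355,.165)),proj(c,cw(-.015,-.013,.165)),proj(c,cw(.022,-.0355,.195)))"
```

```text
t 2.33 grasp [0.5953 0.2301 0.1879] comp [ 0.0224 -0.037   0.1879] rot [ 1.798e+02 -1.000e-01  9.870e+01] F [-0.2 -0.2  0.7] w 0.0611 gf 0.0 q [-41.  19.  22.  90.  -7.  72.  -9.]
px mark,needle,tab [321.281675   287.64833845] [287.91233348 290.6281633 ] [321.29543322 266.33146089]
```

View pics/w1.png

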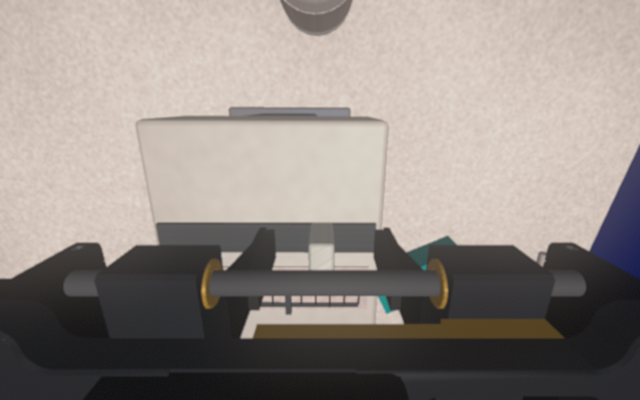

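Request:
{"fn": "servo_tool", "kwargs": {
  "plan": [
    {"xyz": [0, 0, 0], "twist": [0, 0, 0], "jaw": 1},
    {"xyz": [0, 0, 0], "twist": [0, 0, 0], "jaw": 1},
    {"xyz": [0, 0, 0], "twist": [0, 0, 0], "jaw": 1},
    {"xyz": [0, 0, 0], "twist": [0, 0, 0], "jaw": 1},
    {"xyz": [0, 0, 0], "twist": [0, 0, 0], "jaw": 1},
    {"xyz": [0, 0, 0], "twist": [0, 0, 0], "jaw": 1},
    {"xyz": [0, 0, 0], "twist": [0, 0, 0], "jaw": 1},
    {"xyz": [0, 0, 0], "twist": [0, 0, 0], "jaw": 1},
    {"xyz": [0, 0, 0], "twist": [0, 0, 0], "jaw": 1}
  ]
}}

```text
time_s: 3.13
tool_pos: [0.5943, 0.2294, 0.3497]
tool_rot: [-180.0, -0.0, 98.6]
force: [0.5, -1.2, 0.3]
grip_width: 0.0139
grasp_force: 10.0
```

```bash
python3 -c "
from h import *
st()"
```

```text
t 3.13 grasp [0.5943 0.2294 0.1857] comp [ 0.0219 -0.0359  0.1857] rot [-180.    -0.    98.6] F [ 0.5 -1.2  0.3] w 0.0139 gf 10.0 q [-41.  19.  22.  90.  -7.  72.  -9.]
```

Request:
{"fn": "servo_tool", "kwargs": {
  "plan": [
    {"xyz": [0, -0.6, 0], "twist": [0, 0, 0], "jaw": 1},
    {"xyz": [0, -1.2, 0], "twist": [0, 0, 0], "jaw": 1},
    {"xyz": [0, -1.8, 0], "twist": [0, 0, 0], "jaw": 1},
    {"xyz": [0, -2.3, 0], "twist": [0, 0, 0], "jaw": 1},
    {"xyz": [0, -2.3, 0], "twist": [0, 0, 0], "jaw": 1},
    {"xyz": [0, -2.3, 0], "twist": [0, 0, 0], "jaw": 1},
    {"xyz": [0, -2.3, 0], "twist": [0, 0, 0], "jaw": 0.6},
    {"xyz": [0, -2.3, 0], "twist": [0, 0, 0], "jaw": 0.6},
    {"xyz": [0, -2.3, -3.5], "twist": [0, 0, 0], "jaw": 0.6},
    {"xyz": [0, -2.3, -7.5], "twist": [0, 0, 0], "jaw": 0.6}
  ]
}}

```text
time_s: 3.97
tool_pos: [0.5709, 0.2259, 0.4224]
tool_rot: [-179.6, 0.1, 98.6]
force: [1.3, 0.7, 0.3]
grip_width: 0.0314
grasp_force: 0.0
```

Request:
{"fn": "servo_tool", "kwargs": {
  "plan": [
    {"xyz": [0, 0, -0.5], "twist": [0, 0, 0], "jaw": 0.6}
  ]
}}

```text
time_s: 4.05
tool_pos: [0.5732, 0.2261, 0.4373]
tool_rot: [179.4, -0.2, 98.6]
force: [1.6, 0.5, 1.2]
grip_width: 0.0333
grasp_force: 0.0
```

```bash
python3 - <<'E'
from h import *
st(); c=cam('wrist'); im=c[0]; save('w2.png',im)
p=proj(c,cw(-.010,-.0128,.165)); q=proj(c,cw(-.017,-.0128,.165)); print(p,q)
np.savez('w2.npz',K=c[1],R=c[2],t=c[3])
g=cv2.cvtColor(im,cv2.COLOR_RGB2GRAY); x=int(p[0]); print(g[int(p[1])-10:int(q[1])+12:1,x-12:x+13])
E
```

```text
t 4.05 grasp [0.5749 0.2269 0.2733] comp [ 0.0221 -0.0163  0.2733] rot [179.4  -0.2  98.6] F [1.6 0.5 1.2] w 0.0333 gf 0.0 q [-43.  14.  23.  87.  -5.  80. -11.]
[318.96794389 231.09532909] [318.94542281 237.79150005]
[[187 188 190 188 182 179 183 184 184 183 180 179 178 179 181 185 185 186
  184 181 184 190 192 192 192]
 [189 190 192 192 186 181 174 172 172 165 152 139 135 139 152 166 174 177
  185 186 189 192 193 193 192]
 [191 190 190 191 191 187 181 180 179 169 144 111  98 107 138 169 181 186
  189 190 192 193 194 193 193]
 [189 189 189 190 191 191 190 191 190 179 149 109  89 103 141 179 193 195
  193 192 192 193 194 193 192]
 [188 188 187 189 190 191 192 193 192 182 152 111  89 102 143 182 197 197
  195 193 192 190 190 191 192]
 [188 188 188 187 188 189 191 192 191 181 151 110  90 103 143 181 196 195
  193 192 191 190 188 188 191]
 [191 191 191 190 189 187 188 188 189 178 149 109  90 103 143 181 194 194
  192 191 191 190 187 187 188]
 [194 194 193 192 188 184 185 185 186 175 148 108  90 103 142 180 192 190
  189 190 191 191 188 187 186]
 [192 193 193 191 186 184 184 186 186 175 
[... 1358 characters left out ...]
86 186 166 126  94  91 118 158 185 193
  191 187 172 145 144 174 189]
 [164 130 145 175 186 185 184 184 187 185 166 125  94  92 117 157 183 190
  190 187 172 144 144 175 189]
 [157 127 138 165 175 175 176 177 179 178 160 123  94  91 114 149 174 180
  179 177 165 141 139 168 182]
 [135 111 119 138 147 147 148 150 151 150 137 111  92  90 103 128 146 150
  150 148 140 122 120 143 154]
 [102  89  95 106 111 111 111 112 112 112 107  96  90  88  93 102 110 112
  111 112 107  97  94 107 113]
 [ 86  83  86  89  91  91  90  91  91  92  90  89  87  86  87  90  91  91
   90  90  89  86  84  90  91]
 [105 105 107 107 108 107 106 106 105 107 103  97  89  87  90  99 105 108
  107 106 106 106 107 108 108]]
```

Request:
{"fn": "servo_tool", "kwargs": {
  "plan": [
    {"xyz": [0, 0, 4], "twist": [0, 0, 0], "jaw": 0.6},
    {"xyz": [0, 0, 7.5], "twist": [0, 0, 0], "jaw": 0.6},
    {"xyz": [0, 0, 8], "twist": [0, 0, 0], "jaw": 0.6},
    {"xyz": [0, 0, 8], "twist": [0, 0, 0], "jaw": 1},
    {"xyz": [0, 0, 8], "twist": [0, 0, 0], "jaw": 1},
    {"xyz": [0, 0, 8], "twist": [0, 0, 0], "jaw": 1},
    {"xyz": [0, 0, 8], "twist": [0, 0, 0], "jaw": 1},
    {"xyz": [0, 0, 8], "twist": [0, 0, 0], "jaw": 1}
  ]
}}

```text
time_s: 4.77
tool_pos: [0.5721, 0.2261, 0.3519]
tool_rot: [179.9, -0.1, 98.6]
force: [-1.3, -0.6, 4.4]
grip_width: 0.0139
grasp_force: 10.0
```

Request:
{"fn": "servo_tool", "kwargs": {
  "plan": [
    {"xyz": [0, 0.05, 0], "twist": [0, 0, 0], "jaw": 1},
    {"xyz": [0, 0.05, 0], "twist": [0, 0, 0], "jaw": 1},
    {"xyz": [0, 0.05, 0], "twist": [0, 0, 0], "jaw": 1},
    {"xyz": [0, 0.05, 0], "twist": [0, 0, 0], "jaw": 0.6},
    {"xyz": [0, 0.05, 0], "twist": [0, 0, 0], "jaw": 0.6},
    {"xyz": [0, 0.05, 0], "twist": [0, 0, 0], "jaw": 0.6},
    {"xyz": [0, 0.05, -3.5], "twist": [0, 0, 0], "jaw": 0.6},
    {"xyz": [0, 0.05, -7.5], "twist": [0, 0, 0], "jaw": 0.6},
    {"xyz": [0, 0.05, -8], "twist": [0, 0, 0], "jaw": 0.6}
  ]
}}

```text
time_s: 5.52
tool_pos: [0.5734, 0.2262, 0.4367]
tool_rot: [179.4, -0.2, 98.6]
force: [1.6, 0.2, 1.8]
grip_width: 0.034
grasp_force: 0.0
```

```bash
python3 - <<'E'
from h import *
st(); c=cam('wrist'); im=c[0]; save('w3.png',im)
g=255-cv2.cvtColor(im,cv2.COLOR_RGB2GRAY).astype(float)
p=proj(c,cw(-.010,-.0128,.165)); x=int(p[0]); 
for r in range(int(p[1])-8,int(p[1])+12,2):
    w=np.clip(g[r,x-9:x+10]-75,0,None); print(r,round((w*np.arange(x-9,x+10)).sum()/max(w.sum(),1),2),w.max())
go(cw(-.068,0,.050)+[0,0,.10],rot(98.2,45))
go(cw(-.18,0,.25),rot(98.2,45))
E
```

```text
t 5.52 grasp [0.5749 0.227  0.2727] comp [ 0.0222 -0.0164  0.2727] rot [179.4  -0.2  98.6] F [1.6 0.2 1.8] w 0.034 gf 0.0 q [-43.  14.  23.  87.  -5.  80. -11.]
223 320.78 66.0
225 320.81 88.0
227 320.77 90.0
229 320.77 90.0
231 320.85 90.0
233 319.73 74.0
235 318.6 95.0
237 318.59 88.0
239 318.61 88.0
241 319.24 88.0
xyz [-20.59  -1.78  16.86] twist [ 0.3 44.8  0.6] rows>= 7.0
xyz [-31.76  -1.8    6.82] twist [ 0.3 44.8  0.6] rows>= 8.0
```

Request:
{"fn": "servo_tool", "kwargs": {
  "plan": [
    {"xyz": [0, 0, 4], "twist": [0, 0, 0], "jaw": 0.6},
    {"xyz": [0, 0, 7], "twist": [0, 0, 0], "jaw": 0.6},
    {"xyz": [0, 0, 8], "twist": [0, 0, 0], "jaw": 0.6},
    {"xyz": [0, 0, 8], "twist": [0, 0, 0], "jaw": 0.6},
    {"xyz": [0, 0, 8], "twist": [0, 0, 0], "jaw": 1},
    {"xyz": [0, 0, 8], "twist": [0, 0, 0], "jaw": 1},
    {"xyz": [0, 0, 8], "twist": [0, 0, 0], "jaw": 1},
    {"xyz": [0, 0, 8], "twist": [0, 0, 0], "jaw": 1},
    {"xyz": [0, 0, 8], "twist": [0, 0, 0], "jaw": 1},
    {"xyz": [0, 0, 8], "twist": [0, 0, 0], "jaw": 1}
  ],
  "newtons": 6
}}

```text
time_s: 6.4
tool_pos: [0.5726, 0.2262, 0.3514]
tool_rot: [179.8, -0.1, 98.6]
force: [0.5, 0.5, 5.2]
grip_width: 0.0141
grasp_force: 6.0
```

```bash
python3 -c "
from h import *
st()"
```

```text
t 6.4 grasp [0.573  0.2264 0.1874] comp [ 0.0219 -0.0144  0.1874] rot [ 1.798e+02 -1.000e-01  9.860e+01] F [0.5 0.5 5.2] w 0.0141 gf 6.0 q [-42.  16.  22.  93.  -6.  71. -10.]
```

Request:
{"fn": "servo_tool", "kwargs": {
  "plan": [
    {"xyz": [0, -0.1, 0], "twist": [0, 0, 0], "jaw": 1},
    {"xyz": [0, -0.2, 0], "twist": [0, 0, 0], "jaw": 1},
    {"xyz": [0, -0.2, 0], "twist": [0, 0, 0], "jaw": 1},
    {"xyz": [0, -0.2, 0], "twist": [0, 0, 0], "jaw": 1},
    {"xyz": [0, -0.2, 0], "twist": [0, 0, 0], "jaw": 1}
  ]
}}

```text
time_s: 6.82
tool_pos: [0.5707, 0.2259, 0.3514]
tool_rot: [179.8, -0.1, 98.6]
force: [1.0, 0.4, 5.4]
grip_width: 0.014
grasp_force: 6.0
```

```bash
python3 -c "
from h import *
st()"
```

```text
t 6.82 grasp [0.5712 0.2261 0.1874] comp [ 0.0219 -0.0126  0.1874] rot [ 1.798e+02 -1.000e-01  9.860e+01] F [1.  0.4 5.4] w 0.014 gf 6.0 q [-43.  16.  22.  94.  -6.  71. -10.]
```

Request:
{"fn": "servo_tool", "kwargs": {
  "plan": [
    {"xyz": [0, 0, 0], "twist": [0, 0, 0], "jaw": 0.75},
    {"xyz": [0, 0, 0], "twist": [0, 0, 0], "jaw": 0.6},
    {"xyz": [0, 0, 0], "twist": [0, 0, 0], "jaw": 0.6},
    {"xyz": [0, 0, -3], "twist": [0, 0, 0], "jaw": 0.6},
    {"xyz": [0, 0, -7], "twist": [0, 0, 0], "jaw": 0.6},
    {"xyz": [0, 0, -8], "twist": [0, 0, 0], "jaw": 0.6},
    {"xyz": [0, 0, -8], "twist": [0, 0, 0], "jaw": 0.6}
  ]
}}

```text
time_s: 7.4
tool_pos: [0.5709, 0.2258, 0.4338]
tool_rot: [179.6, -0.1, 98.6]
force: [0.3, 0.6, -0.0]
grip_width: 0.0345
grasp_force: 0.0
```

```bash
cat >> h.py <<'E'
def lines(n):
    st(); c=cam('wrist'); im=c[0]; save(n,im); np.savez(n[:-4]+'.npz',K=c[1],R=c[2],t=c[3])
    g=255-cv2.cvtColor(im,cv2.COLOR_RGB2GRAY).astype(float)
    p=proj(c,cw(-.010,-.0128,.165)); x=int(p[0]); print(p,proj(c,cw(-.02,-.0128,.165)))
    for r in range(int(p[1])-8,int(p[1])+12,2):
        w=np.clip(g[r,x-9:x+10]-75,0,None); print(r,round((w*np.arange(x-9,x+10)).sum()/max(w.sum(),1),2),end='; ')
E
python3 -c "
from h import *
lines('w4.png')"
```

```text
t 7.4 grasp [0.5719 0.2263 0.2698] comp [ 0.022  -0.0133  0.2698] rot [ 1.796e+02 -1.000e-01  9.860e+01] F [ 0.3  0.6 -0. ] w 0.0345 gf 0.0 q [-43.  13.  23.  87.  -5.  80. -11.]
[322.60441014 232.38342659] [322.53044992 242.01491984]
224 322.56; 226 322.59; 228 322.59; 230 322.59; 232 322.6; 234 322.43; 236 322.39; 238 322.4; 240 322.41; 242 323.57;
```

The mark is now within 0.2 px (about 0.2 mm) of the needle and released. Next is the tilted grasp of the master's tail.

```bash
sed -i 's/YAW=98.1/YAW=98.3/' h.py; python3 -c "
from h import *
go(cw(-.17,0,.22),rot(98.3,45))"
```

```text
xyz [-30.76  -1.39   9.49] twist [ 0.  44.9  0.4] rows>= 8.0
```

Request:
{"fn": "servo_tool", "kwargs": {
  "plan": [
    {"xyz": [-30.8, -1.4, 9.5], "twist": [0, 45, 0.4], "jaw": 0},
    {"xyz": [-30.8, -1.4, 9.5], "twist": [0, 45, 0.4], "jaw": 0},
    {"xyz": [-30.8, -1.4, 9.5], "twist": [0, 45, 0.4], "jaw": 0},
    {"xyz": [-30.8, -1.4, 9.5], "twist": [0, 45, 0.4], "jaw": 0},
    {"xyz": [-30.8, -1.4, 9.5], "twist": [0, 45, 0.4], "jaw": 0},
    {"xyz": [-30.8, -1.4, 9.5], "twist": [0, 45, 0.4], "jaw": 0},
    {"xyz": [-30.8, -1.4, 9.5], "twist": [0, 45, 0.4], "jaw": 0},
    {"xyz": [-30.8, -1.4, 9.5], "twist": [0, 45, 0.4], "jaw": 0},
    {"xyz": [-30.8, -1.4, 9.5], "twist": [0, 45, 0.4], "jaw": 0},
    {"xyz": [-30.8, -1.4, 9.5], "twist": [0, 45, 0.4], "jaw": 0}
  ]
}}

```text
time_s: 8.28
tool_pos: [0.6018, -0.0834, 0.3317]
tool_rot: [-179.4, -45.0, 97.5]
force: [1.1, 0.6, 0.8]
grip_width: 0.0856
grasp_force: 0.0
```

```bash
python3 -c "
from h import *
st(); a=cam('scene');b=cam('top'); save('s1.png',a[0]); save('t1.png',b[0])
s=cv2.resize(a[0][100:290,180:480],(600,380));w=cam('wrist')
cv2.imwrite('pics/m1.png',cv2.cvtColor(np.hstack([s[:, :480],cv2.resize(w[0],(320,200)).repeat(1,0)[np.r_[0:200,0:180]]]),4)) 
go(cw(-.153,0,.135),rot(98.3,45)); go(cw(-.068,0,.05),rot(98.3,45))"
```

```text
t 8.28 grasp [0.5848 0.0313 0.2158] comp [-0.1729  0.002   0.2158] rot [-179.4  -45.    97.5] F [1.1 0.6 0.8] w 0.0856 gf 0.0 q [ -6.  26.  29.  92. -49.  95.  41.]
xyz [-4.8   0.07  6.99] twist [-0.2 -0.1 -0.1] rows>= 3.0
xyz [-4.81  0.12 19.01] twist [-0.2 -0.1 -0.1] rows>= 5.0
```

View pics/m1.png

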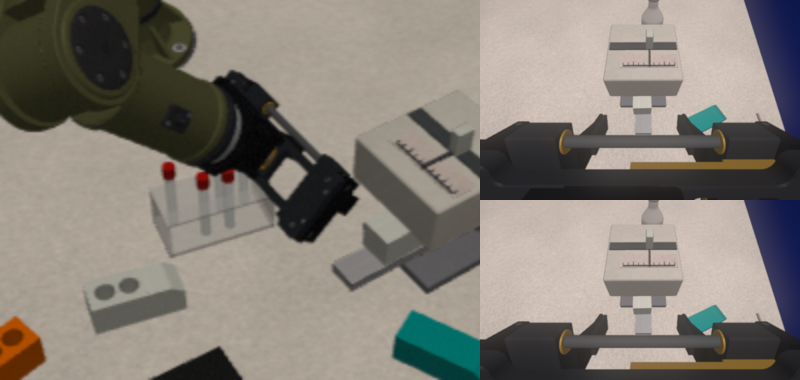

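The picture shows the mark and needle in line and the fingers straddling the anvil axis, with the tail in front of them. Approaching now.

Request:
{"fn": "servo_tool", "kwargs": {
  "plan": [
    {"xyz": [-3, 0, 3], "twist": [0, 0, 0], "jaw": 0},
    {"xyz": [-4.8, 0.1, 7], "twist": [0, 0, 0], "jaw": 0},
    {"xyz": [-4.8, 0.1, 11], "twist": [0, 0, 0], "jaw": 0},
    {"xyz": [-4.8, 0.1, 14.5], "twist": [0, 0, 0], "jaw": 0},
    {"xyz": [-4.8, 0.1, 17], "twist": [0, 0, 0], "jaw": 0},
    {"xyz": [-4.8, 0.1, 18.5], "twist": [0, 0, 0], "jaw": 0},
    {"xyz": [-4.8, 0.1, 19], "twist": [0, 0, 0], "jaw": 0},
    {"xyz": [-4.8, 0.1, 19], "twist": [0, 0, 0], "jaw": 0}
  ],
  "newtons": 25
}}

```text
time_s: 9.1
tool_pos: [0.5885, 0.0204, 0.1665]
tool_rot: [-179.8, -45.0, 98.3]
force: [0.3, 1.3, -0.4]
grip_width: 0.0867
grasp_force: 0.0
```

```bash
python3 -c "
from h import *
st(); w=cam('wrist'); a=cam('scene'); save('s2.png',a[0]); save('w5.png',w[0]); go(cw(-.068,0,.05),rot(98.3,45))
p=proj(w,cw(-.078,.022,.07)),proj(w,cw(-.078,-.022,.07)); print(p)"
```

```text
t 9.1 grasp [0.5712 0.1351 0.0506] comp [-0.0682  0.0005  0.0506] rot [-179.8  -45.    98.3] F [ 0.3  1.3 -0.4] w 0.0867 gf 0.0 q [-11.  33.  24. 103. -56.  77.  48.]
xyz [ 0.08 -0.06  0.35] twist [ 0.   0.1 -0.1] rows>= 1.0
(array([279.58563743, 267.21430464]), array([370.18540478, 267.32367503]))
```

Request:
{"fn": "servo_tool", "kwargs": {
  "plan": [
    {"xyz": [0, 0, 0], "twist": [0, 0, 0], "jaw": 1},
    {"xyz": [0, 0, 0], "twist": [0, 0, 0], "jaw": 1},
    {"xyz": [0, 0, 0], "twist": [0, 0, 0], "jaw": 1},
    {"xyz": [0, 0, 0], "twist": [0, 0, 0], "jaw": 1},
    {"xyz": [0, 0, 0], "twist": [0, 0, 0], "jaw": 1},
    {"xyz": [0, 0, 0], "twist": [0, 0, 0], "jaw": 1},
    {"xyz": [0, 0, 0], "twist": [0, 0, 0], "jaw": 1},
    {"xyz": [0, 0, 0], "twist": [0, 0, 0], "jaw": 1},
    {"xyz": [0, 0, 0], "twist": [0, 0, 0], "jaw": 1},
    {"xyz": [0, 0, 0], "twist": [0, 0, 0], "jaw": 1}
  ],
  "newtons": 25
}}

```text
time_s: 10.03
tool_pos: [0.5879, 0.0184, 0.1664]
tool_rot: [-179.7, -45.0, 98.1]
force: [-3.8, -2.9, 2.5]
grip_width: 0.0441
grasp_force: 24.9
```

```bash
python3 -c "
from h import *
st(); go(cw(-.068-.085,0,.05),rot(98.3,45))"
```

```text
t 10.03 grasp [0.5706 0.1331 0.0505] comp [-0.0701  0.0013  0.0505] rot [-179.7  -45.    98.1] F [-3.8 -2.9  2.5] w 0.0441 gf 24.9 q [-11.  33.  24. 103. -56.  77.  48.]
xyz [-5.88  0.07 -5.83] twist [-0.2 -0.  -0.1] rows>= 2.0
```

Request:
{"fn": "servo_tool", "kwargs": {
  "plan": [
    {"xyz": [-1, 0, -1], "twist": [0, 0, 0], "jaw": 1},
    {"xyz": [-2, 0, -2], "twist": [0, 0, 0], "jaw": 1},
    {"xyz": [-3, 0, -3], "twist": [0, 0, 0], "jaw": 1},
    {"xyz": [-4, 0, -4], "twist": [0, 0, 0], "jaw": 1},
    {"xyz": [-5, 0, -5], "twist": [0, 0, 0], "jaw": 1},
    {"xyz": [-5.8, 0, -5.8], "twist": [0, 0, 0], "jaw": 1},
    {"xyz": [-6, 0, -6], "twist": [0, 0, 0], "jaw": 1},
    {"xyz": [-6, 0, -6], "twist": [0, 0, 0], "jaw": 1}
  ]
}}

```text
time_s: 10.7
tool_pos: [0.6012, -0.0682, 0.1667]
tool_rot: [-179.9, -44.8, 98.0]
force: [0.5, -3.5, 1.8]
grip_width: 0.0442
grasp_force: 24.8
```

```bash
python3 -c "
from h import *
st(); a=cam('scene');w=cam('wrist')
s=cv2.resize(a[0][130:280,230:480],(500,300))
cv2.imwrite('pics/m2.png',cv2.cvtColor(np.hstack([s,np.vstack([cv2.resize(w[0],(300,188)),np.zeros((112,300,3),np.uint8)])]),4))"
```

```text
t 10.7 grasp [0.5847 0.0463 0.0505] comp [-1.581e-01 -1.000e-04  5.050e-02] rot [-179.9  -44.8   98. ] F [ 0.5 -3.5  1.8] w 0.0442 gf 24.8 q [ -5.  37.  26.  98. -54.  83.  52.]
```

View pics/m2.png

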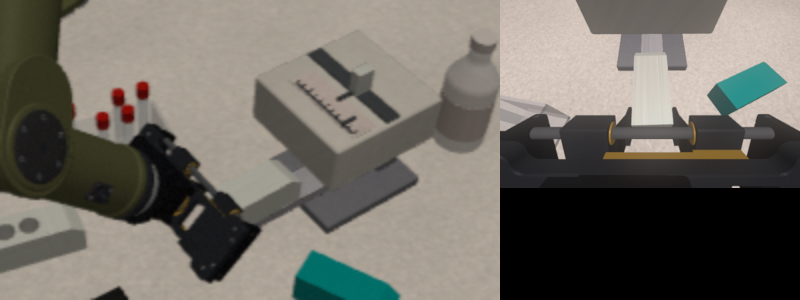

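Request:
{"fn": "servo_tool", "kwargs": {
  "plan": [
    {"xyz": [0, 0, 0], "twist": [0, 0, 0], "jaw": 0.25},
    {"xyz": [0, 0, 0], "twist": [0, 0, 0], "jaw": 0.25},
    {"xyz": [0, 0, 0], "twist": [0, 0, 0], "jaw": 0.25},
    {"xyz": [0.3, 0, -0.3], "twist": [0, 0, 0], "jaw": 0.25},
    {"xyz": [1.5, 0, 1], "twist": [0, 0, 0], "jaw": 0.25},
    {"xyz": [3, 0, 2.4], "twist": [0, 0, 0], "jaw": 0.25},
    {"xyz": [3.6, 0, 3], "twist": [0, 0, 0], "jaw": 0.25},
    {"xyz": [3.6, 0, 3], "twist": [0, 0, 0], "jaw": 0.25}
  ]
}}

```text
time_s: 11.47
tool_pos: [0.5937, -0.0151, 0.1709]
tool_rot: [-179.8, -45.2, 98.4]
force: [-0.7, 0.7, 0.1]
grip_width: 0.0652
grasp_force: 0.0
```

```bash
python3 - <<'E'
from h import *
st(); w=cam('wrist'); save('w6.png',w[0]); np.savez('w6.npz',K=w[1],R=w[2],t=w[3])
a=cam('scene'); im=cv2.imread('pics/s0.png')
m=(im.astype(int).sum(2)<110).astype(np.uint8); r=np.zeros_like(m); r[265:360,205:330]=m[265:360,205:330]
k=max(cv2.findContours(r,0,2)[0],key=cv2.contourArea)
ap=cv2.approxPolyDP(k,6,True)[:,0]; print(ap.tolist()); P=np.array([onz(a,p,.004) for p in ap]); print(P.round(4).tolist(),P.mean(0))
E
```

```text
t 11.47 grasp [0.5761 0.0999 0.0553] comp [-0.1038  0.0007  0.0553] rot [-179.8  -45.2   98.4] F [-0.7  0.7  0.1] w 0.0652 gf 0.0 q [ -9.  34.  25. 101. -55.  80.  50.]
[[289, 274], [218, 308], [240, 350], [315, 312]]
[[0.6032, -0.0945, 0.004], [0.6208, -0.2675, 0.004], [0.7345, -0.2576, 0.004], [0.7192, -0.0835, 0.004]] [ 0.66941039 -0.17579625  0.004     ]
```

Request:
{"fn": "servo_tool", "kwargs": {
  "plan": [
    {"xyz": [0, 0, 0], "twist": [0, 0, 0], "jaw": 1},
    {"xyz": [0, 0, 0], "twist": [0, 0, 0], "jaw": 1},
    {"xyz": [0, 0, 0], "twist": [0, 0, 0], "jaw": 1},
    {"xyz": [0, 0, 0], "twist": [0, 0, 0], "jaw": 1},
    {"xyz": [0, 0, 0], "twist": [0, 0, 0], "jaw": 1},
    {"xyz": [0, 0, 0], "twist": [0, 0, 0], "jaw": 1},
    {"xyz": [0, 0, 0], "twist": [0, 0, 0], "jaw": 1},
    {"xyz": [1.4, 0, -1.4], "twist": [0, 0, 0], "jaw": 1},
    {"xyz": [2.8, 0, -2.8], "twist": [0, 0, 0], "jaw": 1},
    {"xyz": [3.5, 0, -3.5], "twist": [0, 0, 0], "jaw": 1}
  ],
  "newtons": 45
}}

```text
time_s: 12.4
tool_pos: [0.5936, -0.0215, 0.2177]
tool_rot: [-179.6, -44.4, 97.9]
force: [1.0, -4.9, -22.3]
grip_width: 0.0438
grasp_force: 45.0
```

```bash
python3 -c "
from h import *
st(); go([.667,-.167,.09],rot(95.8,45)); a=cam('scene');w=cam('wrist')
s=cv2.resize(a[0][130:330,180:430],(500,400))
cv2.imwrite('pics/m3.png',cv2.cvtColor(np.hstack([s,np.vstack([cv2.resize(w[0],(300,188)),np.zeros((212,300,3),np.uint8)])]),4))"
```

```text
t 12.4 grasp [0.5766 0.0919 0.1005] comp [-0.1118  0.0013  0.1005] rot [-179.6  -44.4   97.9] F [  1.   -4.9 -22.3] w 0.0438 gf 45.0 q [ -9.  30.  26. 100. -53.  83.  46.]
xyz [-20.13   4.72 -18.08] twist [-1.9  0.6  1.5] rows>= 7.0
```

View pics/m3.png

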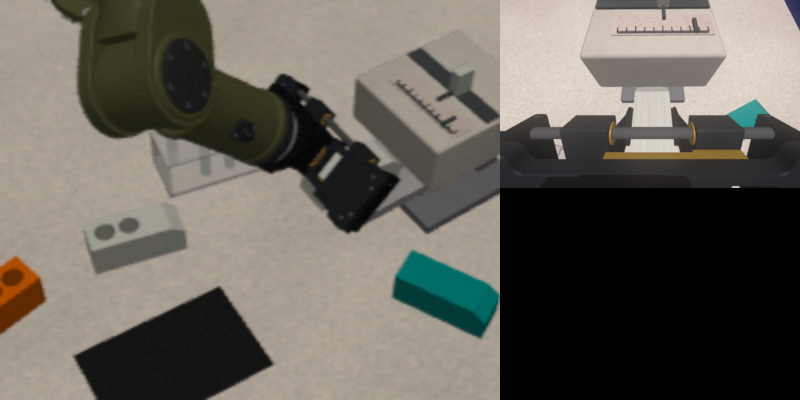

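The lift shows 22 N downwards and an 8 mm push-back, so the nose is probably catching under the head. I'll lower a little and draw back before going on.

Request:
{"fn": "servo_tool", "kwargs": {
  "plan": [
    {"xyz": [-1, 0, 1], "twist": [0, 0, 0], "jaw": 1},
    {"xyz": [-1.5, 0, 0.5], "twist": [0, 0, 0], "jaw": 1},
    {"xyz": [-2.5, 0, -0.5], "twist": [0, 0, 0], "jaw": 1},
    {"xyz": [-3.5, 0, -1.5], "twist": [0, 0, 0], "jaw": 1},
    {"xyz": [-4.5, 0, -2.5], "twist": [0, 0, 0], "jaw": 1},
    {"xyz": [-4.5, 0, -2.5], "twist": [0, 0, 0], "jaw": 1}
  ]
}}

```text
time_s: 13.0
tool_pos: [0.6018, -0.0737, 0.2063]
tool_rot: [-179.9, -44.7, 97.8]
force: [-0.0, -1.2, -4.3]
grip_width: 0.0436
grasp_force: 45.0
```

```bash
python3 -c "
from h import *
st(); a=cam('scene');b=cam('top');w=cam('wrist')
s=cv2.resize(a[0][150:270,280:450],(510,360))
cv2.imwrite('pics/m4.png',cv2.cvtColor(np.hstack([s,np.vstack([cv2.resize(w[0][100:300,220:420],(280,280)),cv2.resize(b[0][160:240,180:380],(280,80))])]),4))"
```

```text
t 13.0 grasp [0.5857 0.0406 0.0898] comp [-0.1639 -0.0003  0.0898] rot [-179.9  -44.7   97.8] F [-0.  -1.2 -4.3] w 0.0436 gf 45.0 q [ -5.  34.  27.  97. -53.  86.  49.]
```

View pics/m4.png

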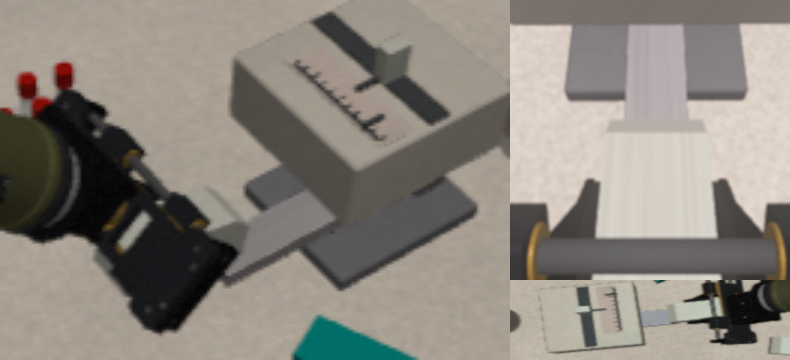

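The block is clear of the head and held. I'll check its pitch in the grip and the nose position from the wrist edges.

```bash
python3 - <<'E'
from h import *
w=cam('wrist'); b=cam('top'); st()
g=cv2.GaussianBlur(cv2.cvtColor(w[0],cv2.COLOR_RGB2GRAY),(3,3),0).astype(float)
K,R,t=w[1:]
pts=[]
for r in range(192,268,6):
    d=np.gradient(g[r]); l=270+np.argmax(d[270:305]); q=350+np.argmin(d[350:385]); wd=q-l
    z=K[0,0]*.044/wd; pc=np.array([((l+q)/2-K[0,2])/K[0,0]*z,(r-K[1,2])/K[1,1]*z,z]); X=wc(R.T@(pc-t)); pts.append(X); print(r,l,q,X.round(3),g[r,320])
print(g[176:206:2,320].round())
nose=onz(b,(292.9,194),.105); print('top nose',wc(nose).round(4))
x0=np.array([proj(w,cw(x,0,z)) for x,z in[(-.164+.048,.105),(-.164+.032,.105)]]); print(x0)
go([.667,-.167,.11],rot(95.8,45))
E
```

```text
t 13.25 grasp [0.5844 0.0471 0.0903] comp [-1.572e-01  1.000e-04  9.030e-02] rot [-179.8  -45.1   98.2] F [-0.1 -0.2 -5.2] w 0.0439 gf 45.0 q [ -5.  34.  27.  97. -53.  86.  49.]
192 271 370 [-0.142  0.001  0.137] 178.0
198 287 359 [-0.122  0.     0.093] 208.0
204 273 371 [-0.146  0.001  0.134] 207.0
210 293 360 [-0.123 -0.002  0.078] 207.0
216 275 366 [-0.147  0.001  0.122] 207.0
222 270 366 [-0.152  0.003  0.127] 207.0
228 280 368 [-0.15  -0.     0.115] 208.0
234 284 364 [-0.148 -0.     0.1  ] 208.0
240 283 365 [-0.152 -0.     0.102] 208.0
246 282 366 [-0.156 -0.     0.104] 208.0
252 282 366 [-0.159 -0.     0.102] 208.0
258 281 367 [-0.162 -0.     0.104] 208.0
264 281 367 [-0.165 -0.     0.103] 208.0
[176. 177. 177. 177. 177. 178. 176. 176. 178. 191. 206. 208. 207. 207.
 207.]
top nose [-0.1114  0.0028  0.105 ]
[[323.6554443  179.29873982]
 [323.69325715 203.9499811 ]]
xyz [-14.39   4.54 -17.23] twist [-1.9 -0.1  1.7] rows>= 6.0
```

Request:
{"fn": "servo_tool", "kwargs": {
  "plan": [
    {"xyz": [-2.4, 0.8, -2.9], "twist": [-0.3, 0, 0.3], "jaw": 1},
    {"xyz": [-4.8, 1.5, -5.8], "twist": [-0.6, 0, 0.6], "jaw": 1},
    {"xyz": [-7.2, 2.2, -8.6], "twist": [-1, 0, 0.9], "jaw": 1},
    {"xyz": [-9.6, 3, -11.5], "twist": [-1.3, 0, 1.2], "jaw": 1},
    {"xyz": [-12, 3.8, -14.4], "twist": [-1.6, 0, 1.5], "jaw": 1},
    {"xyz": [-13.6, 4.3, -16.4], "twist": [-1.9, 0, 1.7], "jaw": 1},
    {"xyz": [-14.4, 4.5, -17.2], "twist": [-1.9, 0, 1.7], "jaw": 1},
    {"xyz": [-14.4, 4.5, -17.2], "twist": [-1.9, 0, 1.7], "jaw": 1},
    {"xyz": [-14.4, 4.5, -17.2], "twist": [-1.9, 0, 1.7], "jaw": 1}
  ]
}}

```text
time_s: 14.0
tool_pos: [0.678, -0.2828, 0.2251]
tool_rot: [-179.9, -45.1, 95.7]
force: [-0.5, 0.9, -5.3]
grip_width: 0.0438
grasp_force: 45.0
```

```bash
python3 - <<'E'
from h import *
o=st(); go([.667,-.167,.033],rot(95.8,45))
w=cam('wrist'); b=cam('top'); save('t5.png',b[0]); save('w7.png',w[0])
E
```

```text
t 14.0 grasp [ 0.6663 -0.1673  0.1093] comp [-0.3812 -0.05    0.1093] rot [-179.9  -45.1   95.7] F [-0.5  0.9 -5.3] w 0.0438 gf 45.0 q [ 12.  50.  29.  69. -53. 102.  51.]
xyz [-5.37  0.08  5.4 ] twist [ 0.  -0.1 -0.1] rows>= 2.0
```

Request:
{"fn": "servo_tool", "kwargs": {
  "plan": [
    {"xyz": [-2, 0, 2], "twist": [0, 0, 0], "jaw": 1},
    {"xyz": [-3.8, 0, 3.8], "twist": [0, 0, 0], "jaw": 1},
    {"xyz": [-4.8, 0, 4.8], "twist": [0, 0, 0], "jaw": 1},
    {"xyz": [-5.2, 0, 5.2], "twist": [0, 0, 0], "jaw": 1},
    {"xyz": [-5.2, 0, 5.2], "twist": [0, 0, 0], "jaw": 1},
    {"xyz": [-5.2, 0, 5.2], "twist": [0, 0, 0], "jaw": 1}
  ]
}}

```text
time_s: 14.6
tool_pos: [0.6784, -0.281, 0.1532]
tool_rot: [180.0, -45.2, 95.9]
force: [-1.8, 1.3, -1.7]
grip_width: 0.0436
grasp_force: 45.0
```

```bash
python3 -c "
from h import *
st()"
```

```text
t 14.6 grasp [ 0.6666 -0.1653  0.0376] comp [-0.3792 -0.0505  0.0376] rot [180.  -45.2  95.9] F [-1.8  1.3 -1.7] w 0.0436 gf 45.0 q [ 12.  54.  28.  70. -54.  98.  54.]
```

Request:
{"fn": "servo_tool", "kwargs": {
  "plan": [
    {"xyz": [-0.14, 0, 0.14], "twist": [0, 0, 0], "jaw": 1},
    {"xyz": [-0.28, 0, 0.28], "twist": [0, 0, 0], "jaw": 1},
    {"xyz": [-0.42, 0, 0.42], "twist": [0, 0, 0], "jaw": 1},
    {"xyz": [-0.42, 0, 0.42], "twist": [0, 0, 0], "jaw": 1}
  ]
}}

```text
time_s: 14.93
tool_pos: [0.6783, -0.2827, 0.1505]
tool_rot: [179.8, -45.2, 96.0]
force: [-4.5, -1.7, 9.7]
grip_width: 0.0441
grasp_force: 45.0
```

```bash
python3 -c "
from h import *
st()"
```

```text
t 14.93 grasp [ 0.6668 -0.1669  0.0349] comp [-0.3808 -0.0506  0.0349] rot [179.8 -45.2  96. ] F [-4.5 -1.7  9.7] w 0.0441 gf 45.0 q [ 12.  54.  28.  70. -54.  98.  54.]
```

Request:
{"fn": "servo_tool", "kwargs": {
  "plan": [
    {"xyz": [0, 0, 0], "twist": [0, 0, 0], "jaw": 1},
    {"xyz": [0, 0, 0], "twist": [0, 0, 0], "jaw": 1},
    {"xyz": [-0.1, 0, 0.1], "twist": [0, 0, 0], "jaw": 1},
    {"xyz": [-0.2, 0, 0.2], "twist": [0, 0, 0], "jaw": 1},
    {"xyz": [-0.3, 0, 0.3], "twist": [0, 0, 0], "jaw": 1},
    {"xyz": [-0.3, 0, 0.3], "twist": [0, 0, 0], "jaw": 1}
  ],
  "newtons": 3
}}

```text
time_s: 15.43
tool_pos: [0.6787, -0.2824, 0.1419]
tool_rot: [179.9, -45.0, 95.8]
force: [3.1, -0.6, 3.1]
grip_width: 0.0438
grasp_force: 3.0
```

```bash
python3 -c "
from h import *
st()"
```

```text
t 15.43 grasp [ 0.6673 -0.1669  0.0259] comp [-0.381  -0.0511  0.0259] rot [179.9 -45.   95.8] F [ 3.1 -0.6  3.1] w 0.0438 gf 3.0 q [ 12.  55.  28.  70. -54.  97.  55.]
```

Request:
{"fn": "servo_tool", "kwargs": {
  "plan": [
    {"xyz": [0, 0, 0], "twist": [0, 0, 0], "jaw": 0.45},
    {"xyz": [0, 0, 0], "twist": [0, 0, 0], "jaw": 0.3},
    {"xyz": [0, 0, 0], "twist": [0, 0, 0], "jaw": 0},
    {"xyz": [0, 0, 0], "twist": [0, 0, 0], "jaw": 0},
    {"xyz": [0, 0, 0], "twist": [0, 0, 0], "jaw": 0},
    {"xyz": [0.5, 0, -2.5], "twist": [0, 0, 0], "jaw": 0},
    {"xyz": [1, 0, -6], "twist": [0, 0, 0], "jaw": 0},
    {"xyz": [1, 0, -10], "twist": [0, 0, 0], "jaw": 0},
    {"xyz": [1, 0, -13], "twist": [0, 0, 0], "jaw": 0},
    {"xyz": [1, 0, -13], "twist": [0, 0, 0], "jaw": 0}
  ]
}}

```text
time_s: 16.27
tool_pos: [0.6854, -0.3731, 0.2465]
tool_rot: [179.7, -44.5, 95.7]
force: [0.5, -1.6, 0.7]
grip_width: 0.0862
grasp_force: 0.0
```

```bash
python3 - <<'E'
from h import *
st(); a=cam('scene');b=cam('top');w=cam('wrist')
for n,c in(('s8',a),('t8',b),('w8',w)): save(n+'.png',c[0]); np.savez(n+'.npz',K=c[1],R=c[2],t=c[3])
cv2.imwrite('pics/m5.png',cv2.cvtColor(np.hstack([cv2.resize(a[0][200:360,140:340],(500,400)),np.vstack([cv2.resize(w[0],(300,188)),cv2.resize(b[0][120:260,340:490],(300,212))])]),4))
E
```

```text
t 16.27 grasp [ 0.6749 -0.2585  0.1296] comp [-0.4727 -0.0454  0.1296] rot [179.7 -44.5  95.7] F [ 0.5 -1.6  0.7] w 0.0862 gf 0.0 q [ 20.  55.  30.  56. -53. 109.  50.]
```

View pics/m5.png

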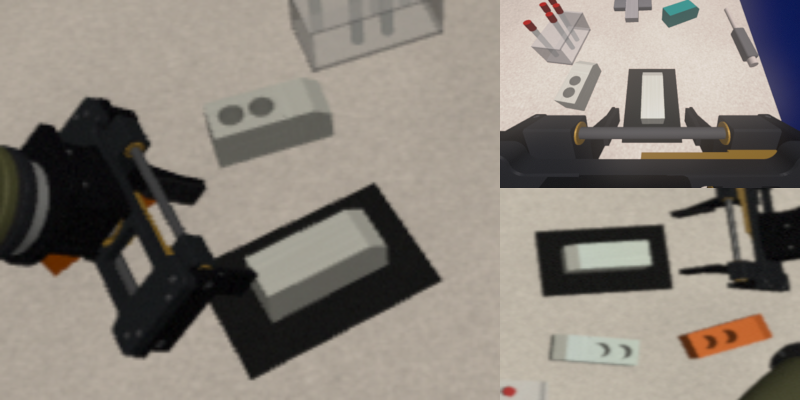

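The master lies flat, lengthwise and near the middle of the pad. Next I measure the tube block from its wells (scene view) and its outline (top view).

```bash
python3 - <<'E'
from h import *
def ld(n):
    z=np.load(n+'.npz'); return (cv2.cvtColor(cv2.imread('pics/'+n+'.png'),4),z['K'],z['R'],z['t'])
a,b,w=ld('s8'),ld('t8'),ld('w8')
def wells(c,x0,y0,x1,y1,thr):
    g=cv2.cvtColor(c[0],cv2.COLOR_RGB2GRAY)[y0:y1,x0:x1]
    n,l,s,ce=cv2.connectedComponentsWithStats((g<thr).astype(np.uint8)); i=[k for k in range(1,n) if 15<s[k,4]<600]
    for k in i: print(s[k,4],(ce[k]+[x0,y0]).round(1),onz(c,ce[k]+[x0,y0],.043).round(4))
g=cv2.cvtColor(a[0],cv2.COLOR_RGB2GRAY); print(g[246,225:275:3])
print('scene');wells(a,222,232,256,256,95)
g=cv2.cvtColor(w[0],cv2.COLOR_RGB2GRAY); print('wrist'); wells(w,120,130,215,235,90)
im=b[0]; lab=cv2.cvtColor(im,cv2.COLOR_RGB2LAB).astype(int); bench=np.median(lab[215:245,340:360].reshape(-1,3),0)
d=np.linalg.norm((lab-bench)*[.5,2,2],axis=2)
for n,(x0,y0,x1,y1),z in(('tube',(355,205,425,245),.043),):
    m=np.zeros(d.shape,np.uint8); m[y0:y1,x0:x1]=d[y0:y1,x0:x1]>14
    k=max(cv2.findContours(m,0,2)[0],key=cv2.contourArea); bx=cv2.boxPoints(cv2.minAreaRect(k)); print(n,[onz(b,p,z).round(4).tolist() for p in bx])
# master on pad, bright within pad
m=np.zeros(d.shape,np.uint8); m[145:190,360:424]=cv2.cvtColor(im,cv2.COLOR_RGB2GRAY)[145:190,360:424]>110
k=max(cv2.findContours(m,0,2)[0],key=cv2.contourArea); r=cv2.minAreaRect(k); P=np.array([onz(b,p,.044) for p in cv2.boxPoints(r)]); print('master',P.round(4).tolist(),P.mean(0))
E
```

```text
[159  83  91  89 123 160 113 138 159 160 162 126  92  95  91  91 150]
scene
46 [244.2 242.3] [ 0.5034 -0.1624  0.043 ]
50 [232.  245.8] [ 0.5014 -0.191   0.043 ]
118 [245.8 252.7] [ 0.534  -0.1695  0.043 ]
wrist
tube [[0.4842, -0.0903, 0.043], [0.5275, -0.0945, 0.043], [0.5184, -0.2055, 0.043], [0.4751, -0.2008, 0.043]]
master [[0.6856, -0.1115, 0.044], [0.6968, -0.2248, 0.044], [0.6506, -0.2278, 0.044], [0.6395, -0.115, 0.044]] [ 0.66811193 -0.16977893  0.044     ]
```

```bash
python3 - <<'E'
from h import *
R=rot(85.5,45); T=np.array([.5015,-.150,.026])
go(T-.11*R.apply([0,0,1]),R); go(T,R)
E
```

```text
xyz [  1.63 -19.67   4.54] twist [-7.2 -0.   7.2] rows>= 5.0
xyz [  1.54 -18.29  15.46] twist [-7.2 -0.   7.2] rows>= 6.0
```

Request:
{"fn": "servo_tool", "kwargs": {
  "plan": [
    {"xyz": [1.6, -4, 0], "twist": [-2, 0, 2], "jaw": 0},
    {"xyz": [1.6, -8, 0.5], "twist": [-4, 0, 4], "jaw": 0},
    {"xyz": [1.6, -12, 1], "twist": [-6, 0, 6], "jaw": 0},
    {"xyz": [1.6, -16, 2.5], "twist": [-7.2, 0, 7.2], "jaw": 0},
    {"xyz": [1.6, -19, 4], "twist": [-7.2, 0, 7.2], "jaw": 0},
    {"xyz": [1.6, -19.7, 4.5], "twist": [-7.2, 0, 7.2], "jaw": 0},
    {"xyz": [1.6, -19.7, 4.5], "twist": [-7.2, 0, 7.2], "jaw": 0},
    {"xyz": [1.6, -19.7, 4.5], "twist": [-7.2, 0, 7.2], "jaw": 0}
  ],
  "newtons": 45
}}

```text
time_s: 17.08
tool_pos: [0.4874, -0.3422, 0.22]
tool_rot: [-180.0, -45.1, 85.6]
force: [-0.0, 0.8, -0.2]
grip_width: 0.0869
grasp_force: 0.0
```

```bash
python3 - <<'E'
from h import *
st(); R=rot(85.5,45); T=np.array([.5015,-.150,.026]); go(T,R)
w=cam('wrist'); save('w9.png',w[0]); g=cv2.cvtColor(w[0],cv2.COLOR_RGB2GRAY)
f=lambda x,y,z: proj(w,cw(x,y,z,np.array([.5015,-.152,0]),85.5)).round(1)
print('pred well1,well2,noseL,noseR',f(-.0055,0,.043),f(-.034,0,.043),f(.039,.022,.043),f(.039,-.022,.043))
p=f(-.0055,0,.043).astype(int); print(p); 
gb=cv2.GaussianBlur(g,(3,3),0)
for x in(.02,.03): 
    q=f(x,0,.043).astype(int); print(q,gb[q[1],q[0]-70:q[0]+70:2])
n,l,s,ce=cv2.connectedComponentsWithStats((gb[:250]<110).astype(np.uint8))
for k in range(1,n):
    if 30<s[k,4]<5000: print(s[k],ce[k].round(1),onz(w,ce[k],.043).round(4))
E
```

```text
t 17.08 grasp [ 0.4962 -0.2264  0.1042] comp [-0.4151  0.1268  0.1042] rot [-180.   -45.1   85.6] F [-0.   0.8 -0.2] w 0.0869 gf 0.0 q [ 16.  37.  35.  93. -48.  96.  61.]
xyz [-0.11 -0.08 10.95] twist [-0.1 -0.1  0.1] rows>= 3.0
pred well1,well2,noseL,noseR [323.6 198.1] [323.5 229.3] [300.2 155.6] [347.4 155.6]
[323 198]
[323 172] [205 203 204 205 204 204 206 208 209 205 206 208 207 207 207 206 204 203
 201 201 203 204 205 207 204 203 203 203 203 203 203 203 202 203 203 203
 203 203 203 204 204 204 204 204 204 204 204 204 205 204 205 206 202 201
 200 200 202 202 199 198 200 203 204 208 207 205 206 203 202 202]
[323 163] [132 132 131 131 131 130 130 130 155 196 205 206 209 210 206 200 199 199
 200 203 205 204 204 205 205 205 205 205 205 204 205 204 204 204 204 204
 204 204 204 204 204 204 204 204 204 204 204 204 202 203 204 205 203 200
 200 203 204 202 202 203 202 204 204 204 203 202 202 202 201 203]
[192   1  26  46 731] [205.2  23.9] [0.371  0.0992 0.043 ]
[303   0  81  48 653] [342.1  26. ] [0.5423 0.0818 0.043 ]
[ 427    0   79   50 1804] [461.9  24.6] [0.6926 0.0731 0.043 ]
[ 550    0   90  103 3838] [617.   41.7] [0.8682 0.0258 0.043 ]
[376   9  18   9 131] [384.7  13. ] [0.6003 0.1049 0.043 ]
[222  21  25  48 794] [234.7  45.1] [0.4108 0.0547 0.043 ]
[178  69  25  27 458] [190.   81.4] [ 0.3664 -0.0037  0.043 ]
[223 228  31  22 456] [241.4 240.6] [ 0.4327 -0.1905  0.043 ]
[395 228  32  22 464] [407.1 240.5] [ 0.5647 -0.2005  0.043 ]
[ 65 243 118   7 532] [119.3 247.1] [ 0.3367 -0.1885  0.043 ]
```

```bash
python3 - <<'E'
from h import *
im=cv2.cvtColor(cv2.imread('pics/w9.png'),4); g=cv2.GaussianBlur(cv2.cvtColor(im,7),(3,3),0)
print('col323 from 140',g[140:252:2,323])
lab=cv2.cvtColor(im,cv2.COLOR_RGB2LAB).astype(int)
for r in(165,175): print(r,'b',lab[r,285:365:2,2])
for r in(198,205,228): print(r,g[r,285:365:2])
E
```

```text
col323 from 140 [207 207 207 207 205 203 189 180 181 190 201 203 204 203 203 203 203 202
 203 207 207 204 205 204 192 142 119 120 121 121 120 119 131 184 208 208
 208 207 207 196 144 118 118 119 118 117 139 196 211 212 212 212 212 212
 212 212]
165 b [135 134 135 135 135 135 134 134 134 134 134 133 134 134 134 134 134 134
 134 133 134 134 134 134 134 133 133 134 134 134 133 134 134 135 135 135
 135 134 135 135]
175 b [135 134 134 135 134 135 135 134 134 134 133 134 134 134 134 134 134 134
 134 134 134 134 134 134 134 134 134 133 134 134 133 134 134 135 135 134
 135 135 135 135]
198 [202 202 205 207 205 204 203 202 202 203 206 205 203 179 129 120 121 121
 121 121 120 120 119 119 118 117 138 193 205 206 207 205 209 206 203 202
 205 207 206 206]
205 [202 203 202 200 202 204 204 202 203 204 207 205 203 179 129 121 122 130
 146 156 158 152 139 125 119 117 139 193 206 206 208 206 209 211 209 206
 205 206 203 201]
228 [206 204 205 206 204 205 207 206 206 207 208 207 206 168 123 119 119 119
 118 118 118 118 118 117 116 115 134 190 209 208 211 209 209 210 206 207
 206 205 202 199]
```

Wells at (325,198) and (325,226) match the prediction within 2 mm. Descending to grasp.

Request:
{"fn": "servo_tool", "kwargs": {
  "plan": [
    {"xyz": [-0.1, 0, 4], "twist": [0, 0, 0], "jaw": 0},
    {"xyz": [-0.1, 0, 7.5], "twist": [0, 0, 0], "jaw": 0},
    {"xyz": [-0.1, 0, 9.8], "twist": [0, 0, 0], "jaw": 0},
    {"xyz": [-0.1, 0, 10.9], "twist": [0, 0, 0], "jaw": 0},
    {"xyz": [-0.1, 0, 10.9], "twist": [0, 0, 0], "jaw": 0},
    {"xyz": [-0.1, 0, 10.9], "twist": [0, 0, 0], "jaw": 0.5},
    {"xyz": [-0.1, 0, 10.9], "twist": [0, 0, 0], "jaw": 1},
    {"xyz": [-0.1, 0, 10.9], "twist": [0, 0, 0], "jaw": 1},
    {"xyz": [-0.1, 0, 10.9], "twist": [0, 0, 0], "jaw": 1},
    {"xyz": [-0.1, 0, 10.9], "twist": [0, 0, 0], "jaw": 1}
  ]
}}

```text
time_s: 17.97
tool_pos: [0.4922, -0.2688, 0.1435]
tool_rot: [179.9, -44.9, 85.5]
force: [0.3, 0.2, -0.3]
grip_width: 0.0617
grasp_force: 0.0
```

Request:
{"fn": "servo_tool", "kwargs": {
  "plan": [
    {"xyz": [0, 0, 0], "twist": [0, 0, 0], "jaw": 1},
    {"xyz": [0, 0, 0], "twist": [0, 0, 0], "jaw": 1},
    {"xyz": [0, 0, 0], "twist": [0, 0, 0], "jaw": 1},
    {"xyz": [0, 0, 0], "twist": [0, 0, 0], "jaw": 1},
    {"xyz": [0, 0, 0], "twist": [0, 0, 0], "jaw": 1},
    {"xyz": [0, 0, 0], "twist": [0, 0, 0], "jaw": 1}
  ]
}}

```text
time_s: 18.47
tool_pos: [0.4924, -0.268, 0.143]
tool_rot: [179.9, -45.0, 85.6]
force: [1.5, -0.8, 1.3]
grip_width: 0.0437
grasp_force: 45.0
```

```bash
python3 - <<'E'
from h import *
st(); R=rot(98.3,45); go(cw(-.20,0,.10),R)
E
```

```text
t 18.47 grasp [ 0.5015 -0.1524  0.027 ] comp [-0.3427  0.1109  0.027 ] rot [179.9 -45.   85.6] F [ 1.5 -0.8  1.3] w 0.0437 gf 45.0 q [ 12.  38.  32. 102. -52.  86.  63.]
xyz [16.94 10.24  6.61] twist [ 9.1  0.  -9. ] rows>= 6.0
```

Request:
{"fn": "servo_tool", "kwargs": {
  "plan": [
    {"xyz": [2, 0, -2], "twist": [0, 0, 0], "jaw": 1},
    {"xyz": [4.5, 0, -4.5], "twist": [0, 0, 0], "jaw": 1},
    {"xyz": [6, 2.5, -5.5], "twist": [1.5, 0, -1.5], "jaw": 1},
    {"xyz": [6.5, 6, -4.8], "twist": [3, 0, -3], "jaw": 1},
    {"xyz": [7.5, 9, -3.5], "twist": [5, 0, -5], "jaw": 1},
    {"xyz": [9.5, 10.2, -1], "twist": [7, 0, -7], "jaw": 1},
    {"xyz": [12, 10.2, 1.6], "twist": [9, 0, -9], "jaw": 1},
    {"xyz": [14.5, 10.2, 4.2], "twist": [9.1, 0, -9], "jaw": 1},
    {"xyz": [16.4, 10.2, 6.1], "twist": [9.1, 0, -9], "jaw": 1},
    {"xyz": [16.9, 10.2, 6.6], "twist": [9.1, 0, -9], "jaw": 1}
  ]
}}

```text
time_s: 19.3
tool_pos: [0.6068, -0.1031, 0.2139]
tool_rot: [-179.7, -45.3, 98.6]
force: [0.5, 0.4, -5.6]
grip_width: 0.0438
grasp_force: 45.0
```

Request:
{"fn": "servo_tool", "kwargs": {
  "plan": [
    {"xyz": [0, 0, 0], "twist": [0, 0, 0], "jaw": 1},
    {"xyz": [0, 0, 0], "twist": [0, 0, 0], "jaw": 1}
  ]
}}

```text
time_s: 19.47
tool_pos: [0.6062, -0.1103, 0.2145]
tool_rot: [-179.7, -44.9, 98.2]
force: [0.8, -1.2, -5.2]
grip_width: 0.0434
grasp_force: 45.0
```

```bash
python3 - <<'E'
from h import *
st(); R=rot(98.3,45); go(cw(-.15,0,.063),R); go(cw(-.105,0,.063),R)
w=cam('wrist'); im=w[0]; save('w10.png',im); g=cv2.GaussianBlur(cv2.cvtColor(im,7),(3,3),0)
print('col from 140',g[120:252:3,323])
f=lambda x,y,z: proj(w,cw(x,y,z)).round(1)
print('anvil side px at x=-.125:',f(-.125,.02,.03),f(-.125,-.02,.03)); q=f(-.11,0,.03).astype(int); print(q,g[q[1],q[0]-40:q[0]+41:2])
E
```

```text
t 19.47 grasp [0.5889 0.0042 0.0983] comp [-0.2003  0.0018  0.0983] rot [-179.7  -44.9   98.2] F [ 0.8 -1.2 -5.2] w 0.0434 gf 45.0 q [ -2.  35.  27.  94. -51.  89.  51.]
xyz [1.04 0.15 6.05] twist [-0.2  0.1 -0.1] rows>= 2.0
xyz [4.23 0.15 9.23] twist [-0.2  0.1 -0.1] rows>= 3.0
col from 140 [166 167 167 167 167 167 167 167 167 167 167 167 167 168 168 168 168 168
 176 182 182 181 185 206 206 210 210 209 210 210 210 210 209 212 214 215
 213 212 212 210 211 155 117 119]
anvil side px at x=-.125: [304.1 195.1] [348.9 195.1]
[326 180] [205 192 183 182 182 182 181 181 182 181 181 181 182 181 181 182 181 182
 181 182 181 181 182 181 181 181 181 181 181 181 181 181 181 181 181 181
 181 189 203 204 202]
```

Request:
{"fn": "servo_tool", "kwargs": {
  "plan": [
    {"xyz": [-0.5, 0.1, 2], "twist": [0, 0, 0], "jaw": 1},
    {"xyz": [-0.5, 0.15, 4.3], "twist": [0, 0, 0], "jaw": 1},
    {"xyz": [1, 0.15, 6], "twist": [0, 0, 0], "jaw": 1},
    {"xyz": [2, 0.15, 7], "twist": [0, 0, 0], "jaw": 1},
    {"xyz": [3, 0.15, 8], "twist": [0, 0, 0], "jaw": 1},
    {"xyz": [4, 0.15, 9], "twist": [0, 0, 0], "jaw": 1},
    {"xyz": [4.2, 0.15, 9.2], "twist": [0, 0, 0], "jaw": 1},
    {"xyz": [4.2, 0.15, 9.2], "twist": [0, 0, 0], "jaw": 1},
    {"xyz": [4.2, 0.15, 9.2], "twist": [0, 0, 0], "jaw": 1}
  ]
}}

```text
time_s: 20.27
tool_pos: [0.5947, -0.0169, 0.1807]
tool_rot: [-180.0, -44.9, 98.3]
force: [0.1, -0.9, -4.3]
grip_width: 0.0438
grasp_force: 45.0
```

```bash
python3 - <<'E'
from h import *
st()
im=cv2.cvtColor(cv2.imread('pics/w10.png'),4); g=cv2.GaussianBlur(cv2.cvtColor(im,7),(3,3),0)
for r in (140,150,160): print(r,g[r,276:376:2])
E
```

```text
t 20.27 grasp [0.5779 0.0977 0.0646] comp [-0.1062 -0.0008  0.0646] rot [-180.   -44.9   98.3] F [ 0.1 -0.9 -4.3] w 0.0438 gf 45.0 q [ -8.  33.  25. 100. -55.  80.  49.]
140 [ 94  93  93  92  92  92  92  91  91  91  91  91  91  91  91 111 159 170
 166 164 165 166 163 166 168 169 168 167 168 166 166 169 169 168 169 147
  97  89  90  90  90  90  90  90  91  91  91  92  92  92]
150 [202 204 203 203 205 205 202 200 200 204 206 203 197 194 198 187 169 169
 166 164 166 167 164 167 167 169 168 168 168 167 167 169 169 168 169 174
 195 205 204 200 199 202 202 202 201 201 200 198 201 205]
160 [203 205 207 207 206 204 201 197 197 200 201 202 203 205 200 175 169 169
 167 165 167 168 165 167 168 169 170 168 168 168 167 169 171 168 169 170
 183 206 205 203 203 202 204 207 208 210 207 204 207 211]
```

Request:
{"fn": "servo_tool", "kwargs": {
  "plan": [
    {"xyz": [-0.2, 0.05, 0.2], "twist": [0, 0, 0], "jaw": 1},
    {"xyz": [-0.4, 0.05, 0.4], "twist": [0, 0, 0], "jaw": 1},
    {"xyz": [-0.48, 0.05, 0.48], "twist": [0, 0, 0], "jaw": 1},
    {"xyz": [-0.56, 0.05, 0.56], "twist": [0, 0, 0], "jaw": 1},
    {"xyz": [-0.56, 0.05, 0.56], "twist": [0, 0, 0], "jaw": 1}
  ]
}}

```text
time_s: 20.68
tool_pos: [0.595, -0.0171, 0.1729]
tool_rot: [-179.9, -45.0, 98.2]
force: [-2.1, -2.9, 1.9]
grip_width: 0.0436
grasp_force: 45.0
```

```bash
python3 -c "
from h import *
st()"
```

```text
t 20.68 grasp [0.5782 0.0977 0.057 ] comp [-0.1062 -0.001   0.057 ] rot [-179.9  -45.    98.2] F [-2.1 -2.9  1.9] w 0.0436 gf 45.0 q [ -8.  34.  24. 100. -55.  80.  49.]
```

Request:
{"fn": "servo_tool", "kwargs": {
  "plan": [
    {"xyz": [0, 0, 0], "twist": [0, 0, 0], "jaw": 1},
    {"xyz": [-0.1, 0, 0.1], "twist": [0, 0, 0], "jaw": 1},
    {"xyz": [-0.1, 0, 0.1], "twist": [0, 0, 0], "jaw": 1},
    {"xyz": [-0.1, 0, 0.1], "twist": [0, 0, 0], "jaw": 0.4},
    {"xyz": [-0.1, 0, 0.1], "twist": [0, 0, 0], "jaw": 0.25},
    {"xyz": [-0.1, 0, 0.1], "twist": [0, 0, 0], "jaw": 0.25},
    {"xyz": [-0.1, 0, 0.1], "twist": [0, 0, 0], "jaw": 0.25}
  ],
  "newtons": 3
}}

```text
time_s: 21.27
tool_pos: [0.595, -0.0154, 0.1708]
tool_rot: [-179.9, -45.0, 98.3]
force: [-0.0, 0.2, 0.5]
grip_width: 0.0615
grasp_force: 0.0
```

Request:
{"fn": "servo_tool", "kwargs": {
  "plan": [
    {"xyz": [-1, 0, -1], "twist": [0, 0, 0], "jaw": 0.25},
    {"xyz": [-2.2, 0, -2.2], "twist": [0, 0, 0], "jaw": 0.25},
    {"xyz": [-3.1, 0, -3.1], "twist": [0, 0, 0], "jaw": 0.25},
    {"xyz": [-3.1, 0, -3.1], "twist": [0, 0, 0], "jaw": 0.25},
    {"xyz": [-3.1, 0, -3.1], "twist": [0, 0, 0], "jaw": 0.25}
  ]
}}

```text
time_s: 21.68
tool_pos: [0.6014, -0.0617, 0.1707]
tool_rot: [-179.9, -44.9, 98.1]
force: [-0.4, 0.4, 0.3]
grip_width: 0.0654
grasp_force: 0.0
```

```bash
python3 - <<'E'
from h import *
st(); w=cam('wrist'); im=w[0]; save('w11.png',im); g=cv2.GaussianBlur(cv2.cvtColor(im,7),(3,3),0)
f=lambda x,y,z: proj(w,cw(x,y,z)).round(1)
for nm,x in(('bevel',-.106+.039),('well1',-.106-.0055),('well2',-.106-.034)): print(nm,f(x,0,.073))
for r in(150,170,190): print(r,g[r,270:380:2])
print('col',g[100:260:2,324])
E
```

```text
t 21.68 grasp [0.5848 0.0529 0.0547] comp [-0.1515 -0.0011  0.0547] rot [-179.9  -44.9   98.1] F [-0.4  0.4  0.3] w 0.0654 gf 0.0 q [ -5.  36.  25.  98. -54.  83.  51.]
bevel [321.8 120. ]
well1 [321.7 179.9]
well2 [321.7 226.9]
150 [120 119 119 119 118 118 118 117 128 181 207 208 208 208 208 208 208 208
 208 208 208 209 208 209 209 209 209 209 209 209 209 210 210 209 210 209
 210 210 210 210 210 210 210 210 211 181 121 114 114 115 114 114 114 115
 115]
170 [208 209 209 206 202 204 206 206 204 205 205 205 209 210 208 204 209 213
 210 203 186 160 137 125 122 121 121 120 119 119 120 124 137 164 195 208
 209 208 209 207 207 208 210 207 208 212 211 207 208 208 205 207 209 207
 205]
190 [209 209 208 207 205 204 203 204 206 207 206 208 211 210 207 208 208 168
 126 124 125 126 125 124 123 122 121 122 123 123 123 122 122 122 121 120
 124 165 208 209 208 209 212 211 209 211 214 213 208 207 209 212 215 215
 212]
col [169 170 170 170 170 170 171 171 174 180 181 184 198 203 204 207 205 205
 205 205 206 206 205 204 207 209 210 209 206 206 207 206 205 177 128 120
 120 121 123 123 122 122 121 122 122 122 150 204 212 211 211 211 210 209
 210 194 136 120 121 122 122 121 120 121 120 125 175 213 215 215 215 215
 216 216 216 217 217 216 216 216]
```

Request:
{"fn": "servo_tool", "kwargs": {
  "plan": [
    {"xyz": [0, 0, 0], "twist": [0, 0, 0], "jaw": 1},
    {"xyz": [0, 0, 0], "twist": [0, 0, 0], "jaw": 1},
    {"xyz": [0, 0, 0], "twist": [0, 0, 0], "jaw": 1},
    {"xyz": [0, 0, 0], "twist": [0, 0, 0], "jaw": 1},
    {"xyz": [0, 0, 0], "twist": [0, 0, 0], "jaw": 1},
    {"xyz": [0, 0, 0], "twist": [0, 0, 0], "jaw": 1},
    {"xyz": [0, 0, 0], "twist": [0, 0, 0], "jaw": 1}
  ],
  "newtons": 40
}}

```text
time_s: 22.32
tool_pos: [0.6013, -0.0589, 0.1709]
tool_rot: [-179.9, -45.0, 98.3]
force: [0.1, 1.3, 0.2]
grip_width: 0.0437
grasp_force: 40.0
```

```bash
python3 -c "
from h import *
st()"
```

```text
t 22.32 grasp [0.5843 0.0559 0.055 ] comp [-0.1485 -0.0011  0.055 ] rot [-179.9  -45.    98.3] F [0.1 1.3 0.2] w 0.0437 gf 40.0 q [ -5.  36.  25.  98. -54.  83.  51.]
```

Request:
{"fn": "servo_tool", "kwargs": {
  "plan": [
    {"xyz": [0.6, -0.04, 0.6], "twist": [0, 0, 0], "jaw": 1},
    {"xyz": [1.3, -0.08, 1.3], "twist": [0, 0, 0], "jaw": 1},
    {"xyz": [2, -0.08, 2], "twist": [0, 0, 0], "jaw": 1},
    {"xyz": [2.6, -0.08, 2.6], "twist": [0, 0, 0], "jaw": 1},
    {"xyz": [3.2, -0.08, 3.2], "twist": [0, 0, 0], "jaw": 1},
    {"xyz": [3.2, -0.08, 3.2], "twist": [0, 0, 0], "jaw": 1}
  ]
}}

```text
time_s: 22.82
tool_pos: [0.5936, -0.0118, 0.1707]
tool_rot: [-179.9, -45.1, 98.4]
force: [0.0, 1.8, -1.4]
grip_width: 0.0441
grasp_force: 40.0
```

```bash
python3 -c "
from h import *
st()"
```

```text
t 22.82 grasp [0.5762 0.1031 0.055 ] comp [-1.006e-01  1.000e-04  5.500e-02] rot [-179.9  -45.1   98.4] F [ 0.   1.8 -1.4] w 0.0441 gf 40.0 q [ -8.  34.  24. 101. -55.  80.  49.]
```

Request:
{"fn": "servo_tool", "kwargs": {
  "plan": [
    {"xyz": [0.4, 0, 0.4], "twist": [0, 0, 0], "jaw": 1},
    {"xyz": [0.8, 0, 0.8], "twist": [0, 0, 0], "jaw": 1},
    {"xyz": [1.2, 0, 1.2], "twist": [0, 0, 0], "jaw": 1},
    {"xyz": [1.6, 0, 1.6], "twist": [0, 0, 0], "jaw": 1},
    {"xyz": [2, 0, 2], "twist": [0, 0, 0], "jaw": 1},
    {"xyz": [2.4, 0, 2.4], "twist": [0, 0, 0], "jaw": 1},
    {"xyz": [2.4, 0, 2.4], "twist": [0, 0, 0], "jaw": 1},
    {"xyz": [2.4, 0, 2.4], "twist": [0, 0, 0], "jaw": 1}
  ]
}}

```text
time_s: 23.48
tool_pos: [0.5897, 0.018, 0.1712]
tool_rot: [180.0, -44.9, 98.2]
force: [3.2, -3.7, 2.0]
grip_width: 0.0436
grasp_force: 40.0
```

```bash
python3 - <<'E'
from h import *
st(); w=cam('wrist'); im=w[0]; save('w12.png',im); g=cv2.GaussianBlur(cv2.cvtColor(im,7),(3,3),0)
f=lambda x,y,z: proj(w,cw(x,y,z)).round(1)
print('head edge',f(-.065,0,.095),'well2 rear/front',f(-.023-.046,0,.073),f(-.023-.022,0,.073),'tail',f(-.078,0,.073))
print('col',[(r,int(g[r,324])) for r in range(150,270,3)])
E
```

```text
t 23.48 grasp [0.5732 0.1326 0.055 ] comp [-0.071  -0.0011  0.055 ] rot [180.  -44.9  98.2] F [ 3.2 -3.7  2. ] w 0.0436 gf 40.0 q [-11.  33.  23. 102. -56.  77.  48.]
head edge [321.3 221. ] well2 rear/front [321.7 244.8] [321.7 202.4] tail [321.6 262.4]
col [(150, 128), (153, 128), (156, 128), (159, 127), (162, 127), (165, 126), (168, 126), (171, 126), (174, 126), (177, 125), (180, 126), (183, 126), (186, 126), (189, 125), (192, 125), (195, 125), (198, 126), (201, 127), (204, 127), (207, 127), (210, 127), (213, 201), (216, 203), (219, 130), (222, 130), (225, 132), (228, 131), (231, 131), (234, 131), (237, 205), (240, 232), (243, 232), (246, 233), (249, 233), (252, 233), (255, 234), (258, 234), (261, 233), (264, 233), (267, 234)]
```

Request:
{"fn": "servo_tool", "kwargs": {
  "plan": [
    {"xyz": [0, 0, 0], "twist": [0, 0, 0], "jaw": 1},
    {"xyz": [0, 0, 0], "twist": [0, 0, 0], "jaw": 1},
    {"xyz": [0, 0, 0], "twist": [0, 0, 0], "jaw": 0.4},
    {"xyz": [0, 0, 0], "twist": [0, 0, 0], "jaw": 0.25},
    {"xyz": [0, 0, 0], "twist": [0, 0, 0], "jaw": 0},
    {"xyz": [0, 0, 0], "twist": [0, 0, 0], "jaw": 0},
    {"xyz": [0, 0, 0], "twist": [0, 0, 0], "jaw": 0}
  ],
  "newtons": 3
}}

```text
time_s: 24.12
tool_pos: [0.5886, 0.0196, 0.1706]
tool_rot: [-179.8, -45.1, 98.3]
force: [0.2, 0.2, 0.7]
grip_width: 0.0696
grasp_force: 0.0
```

Request:
{"fn": "servo_tool", "kwargs": {
  "plan": [
    {"xyz": [0, 0, -2], "twist": [0, 0, 0], "jaw": 0},
    {"xyz": [0, 0, -5], "twist": [0, 0, 0], "jaw": 0},
    {"xyz": [0, 0, -8.5], "twist": [0, 0, 0], "jaw": 0},
    {"xyz": [0, 0, -12], "twist": [0, 0, 0], "jaw": 0},
    {"xyz": [2, 0, -15.5], "twist": [0, 0, 0], "jaw": 0},
    {"xyz": [4.8, 0, -19], "twist": [0, 0, 0], "jaw": 0},
    {"xyz": [4.8, 0, -19], "twist": [0, 0, 0], "jaw": 0},
    {"xyz": [4.8, 0, -19], "twist": [0, 0, 0], "jaw": 0}
  ]
}}

```text
time_s: 24.78
tool_pos: [0.6044, -0.0813, 0.3425]
tool_rot: [179.6, -44.9, 98.6]
force: [-0.4, -0.3, 0.1]
grip_width: 0.0872
grasp_force: 0.0
```

```bash
python3 - <<'E'
from h import *
st(); w=cam('wrist'); b=cam('top'); a=cam('scene')
for n,c in(('w13',w),('t13',b),('s13',a)): save(n+'.png',c[0]); np.savez(n+'.npz',K=c[1],R=c[2],t=c[3])
g=cv2.GaussianBlur(cv2.cvtColor(w[0],7),(3,3),0)
f=lambda x,y,z: proj(w,cw(x,y,z)).round(1)
print('mark',f(-.01,-.0128,.165),'needle0',f(-.017,-.0128,.165),'needle+15',f(-.017,.0022,.165),'head edge top/bot',f(-.065,0,.16),f(-.065,0,.095),'tail top',f(-.078,0,.073),'anvil end',f(-.13,0,.03))
p=f(-.017,-.005,.165).astype(int)
for r in range(p[1]-10,p[1]+9,2): print(r,''.join('%4d'%v for v in g[r,p[0]-36:p[0]+36:2]))
q=f(-.078,0,.073).astype(int)
print('col',q,[(r,int(g[r,q[0]])) for r in range(100,200,2)])
E
```

```text
t 24.78 grasp [0.5881 0.0334 0.2264] comp [-0.1714 -0.0016  0.2264] rot [179.6 -44.9  98.6] F [-0.4 -0.3  0.1] w 0.0872 gf 0.0 q [ -6.  25.  29.  91. -49.  95.  40.]
mark [334.9 116.3] needle0 [335.  121.7] needle+15 [320.  121.6] head edge top/bot [322.1 164.8] [322.2 196.5] tail top [322.2 214.8] anvil end [322.1 267.5]
111  183 183 182 183 184 184 184 184 185 186 185 185 186 186 186 185 185 186 185 185 180 134  96 144 184 185 185 186 186 186 186 186 186 186 186 186
113  183 182 181 183 183 181 179 179 185 187 184 182 183 184 182 182 183 185 185 184 180 140  97 143 184 185 186 186 185 184 184 183 184 186 184 183
115  184 182 181 183 182 182 180 180 184 186 184 182 181 183 183 185 183 184 185 186 182 140  96 143 185 186 187 186 184 183 184 184 183 182 181 181
117  181 182 182 181 181 183 183 181 181 184 184 182 180 179 175 177 183 183 183 184 181 136  88 139 186 186 184 184 184 184 184 184 185 181 178 179
119  183 186 184 181 181 182 182 181 180 182 182 181 182 171 133 135 175 184 181 181 178 149 120 153 183 185 183 182 183 185 184 184 185 183 178 178
121  184 185 186 184 182 182 18
[... 625 characters left out ...]
 106 104 140 172 184 183 176 142 166 183 183 178 152 170 183 181 177 153 173 186 183 173
col [322 214] [(100, 89), (102, 89), (104, 152), (106, 185), (108, 186), (110, 187), (112, 183), (114, 183), (116, 184), (118, 169), (120, 144), (122, 139), (124, 142), (126, 142), (128, 130), (130, 119), (132, 112), (134, 90), (136, 116), (138, 158), (140, 182), (142, 186), (144, 185), (146, 186), (148, 186), (150, 186), (152, 184), (154, 184), (156, 184), (158, 184), (160, 178), (162, 164), (164, 133), (166, 110), (168, 108), (170, 108), (172, 108), (174, 108), (176, 108), (178, 108), (180, 107), (182, 107), (184, 107), (186, 106), (188, 107), (190, 106), (192, 121), (194, 170), (196, 160), (198, 115)]
```

The needle now stands 15 px (15 mm) beyond the mark, which is exactly the 3 mm rise expected on the tube block's flat. Checking tail position, straightness and the master once more.

```bash
python3 - <<'E'
from h import *
def ld(n):
    z=np.load(n+'.npz'); return (cv2.cvtColor(cv2.imread('pics/'+n+'.png'),4),z['K'],z['R'],z['t'])
w,b=ld('w13'),ld('t13')
g=cv2.GaussianBlur(cv2.cvtColor(w[0],7),(3,3),0)
for c in(300,305,312,322,334,340,346): print(c,g[190:252:2,c])
for r in(204,208,226): print(r,g[r,286:362:2])
gb=cv2.cvtColor(b[0],7); m=np.zeros(gb.shape,np.uint8); m[145:190,360:424]=gb[145:190,360:424]>110
k=max(cv2.findContours(m,0,2)[0],key=cv2.contourArea); P=np.array([onz(b,p,.044) for p in cv2.boxPoints(cv2.minAreaRect(k))]); print('master',P.mean(0).round(4),P.round(3).tolist())
E
```

```text
300 [107 109 118 122 122 122 123 123 124 124 117  95 118 179 192 192 189 188
 190 189 186 187 189 191 191 187 188 190 190 187 189]
305 [107 113 137 151 154 154 157 159 159 161 163 156 166 188 189 181 151 148
 160 167 171 177 184 187 184 184 184 183 183 181 183]
312 [106 120 172 192 193 193 191 188 188 191 195 196 196 196 197 184 129 108
 109 109 109 115 146 162 161 161 162 162 162 162 162]
322 [106 121 170 160 115 108 109 108 115 168 196 196 197 196 197 184 131 109
 109 110 110 112 145 165 164 165 165 165 165 165 165]
334 [106 121 172 192 192 192 186 181 179 186 193 195 195 196 197 186 136 110
 110 110 109 113 146 165 165 165 165 165 165 165 165]
340 [107 120 169 188 188 188 189 189 190 190 192 191 192 196 198 188 141 120
 126 134 143 153 176 188 190 187 186 189 191 191 189]
346 [106 108 117 121 121 122 122 122 122 122 116  95 121 184 190 189 190 189
 189 189 188 192 195 195 194 193 193 191 192 193 193]
204 [123 123 123 122 122 123 123 123 123 137 180 193 194 188 143 111 111 110
 108 107 108 107 106 128 181 195 195 189 150 122 122 122 122 122 123 123
 123 123]
208 [123 123 123 123 124 124 123 124 124 139 181 193 194 191 156 119 133 155
 168 169 162 138 114 139 186 195 196 190 150 122 122 122 123 123 123 123
 123 123]
226 [189 190 192 194 192 189 188 190 192 182 131 108 108 109 109 109 109 110
 109 109 109 109 110 110 110 110 110 126 174 189 189 190 192 196 196 195
 199 199]
master [ 0.6047 -0.2037  0.044 ] [[0.606, -0.16, 0.044], [0.608, -0.247, 0.044], [0.603, -0.247, 0.044], [0.601, -0.16, 0.044]]
```

```bash
python3 - <<'E'
from h import *
def ld(n):
    z=np.load(n+'.npz'); return (cv2.cvtColor(cv2.imread('pics/'+n+'.png'),4),z['K'],z['R'],z['t'])
a8,a=ld('s8'),ld('s13'); g8,g=[cv2.cvtColor(c[0],7) for c in(a8,a)]
X=[(.668,-.172,.044),(.668,-.21,.044),(.668,-.14,.044),(.69,-.172,.02),(.668,-.25,.004)]
for x in X: p=proj(a,x).astype(int); print(p,g8[p[1],p[0]],g[p[1],p[0]])
r=(slice(265,345),slice(225,320)); print('diff',np.abs(g8[r].astype(int)-g[r]).mean(), (np.abs(g8[r].astype(int)-g[r])>30).sum())
b=ld('t13')[0]; print(b[168,375:420:6].tolist())
E
```

```text
[266 298] 161 156
[249 304] 165 159
[280 292] 164 157
[270 312] 90 86
[232 322] 17 20
diff 5.070131578947368 29
[[112, 112, 106], [30, 30, 31], [69, 69, 46], [59, 59, 40], [56, 55, 37], [56, 56, 38], [51, 52, 35], [51, 52, 36]]
```

```bash
python3 -c "
from h import *
st(); print(env.sign_off())"
```

```text
t 24.93 grasp [0.586  0.0351 0.2218] comp [-0.1693  0.0003  0.2218] rot [-179.7  -45.1   98.2] F [ 0.  -0.1 -0.1] w 0.0868 gf 0.0 q [ -6.  26.  29.  91. -49.  95.  40.]
the job is handed in; nothing more can be done
None
```

I handed the job in at 24.9 s: the mark is zeroed to about 0.2 mm, the master lies flat and near the middle of the pad, and the tube block is on the anvil with the plunger on its flat (needle 15 mm past the mark). While lifting the master, its nose briefly caught under the head at about 22 N before I drew it clear.

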